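Load levelling feet into a gravity feeder track

TASK

Load the two loose levelling feet lying about on the green mat (one on its side, one upside down) into the sloping feeder track. Each must hang in the slot the same way up as the one already there, pad lying flat on top of the bars and stud down through the slot, and must have run down so that all three feet are lined up against the stop. Leave the other things on the bench where they are.

Things in the scene. Friction and masses are not known exactly. Their poses are not given: they have to be found in the camera images.
- foot_lying_pad (a point): Loose levelling foot, lying on its side on the 2 mm thick mat at the start, on pad rim and stud tip: stud 24 degrees below level, pointing away from the robot or sideways, pad centre 17.5 mm above the mat. Point: centre of the pad, half-way through its thickness. Its z axis is the foot's axis and points out of the bare face; the stud runs along -z, tip 37 mm from here.
- foot_lying_tip (a point): Stud tip of that foot, on its axis.
- foot_lying: The foot that starts lying: black rubber pad (flat disc, diameter 34 mm, 10 thick) with a threaded steel stud square out of the middle of one face, diameter 8, 32 long, the last 4 mm tapering to diameter 5. About 24 g, half of it the stud; same origin and axes as its pad point.
- foot_standing_pad (a point): Second loose foot, identical, at the start standing upside down on its pad on the mat, stud straight up, its top 42 mm above the mat. Which foot is left and which right varies. Point: centre of the pad, half-way through its thickness. Its z axis is the foot's axis and points out of the bare face; the stud runs along -z, tip 37 mm from here.
- foot_standing_tip (a point): Stud tip of the second foot, on its axis.
- foot_standing: The foot that starts upside down, same sizes. Tipped by more than about 50 degrees and let go, it falls on its side, rolls a little and lies as the other does, stud 24 degrees below level; same origin and axes as its pad point.
- foot_loaded_pad (a point): Third foot, identical, already hanging rightly in the track against the stop: pad flat on the bars, stud down through the slot. Point: centre of the pad, half-way through its thickness. Its z axis is the foot's axis and points out of the bare face; the stud runs along -z, tip 37 mm from here.
- foot_loaded_tip (a point): Stud tip of the third foot.
- foot_loaded: The third foot; same origin and axes as its pad point.
- feeder: Fixed feeder stand, its place and heading vary: base plate 60 x 270 mm, 8 thick, with one post (21 x 18 mm) under each end of the track. Origin under the plate's centre; y along the track towards its high end, z up.
- track: The feeder's sloping track, 25 degrees: two upright aluminium bars 5 mm thick, 20 deep, slot 11 wide between, 21 over both; nothing beside them, so fingers may straddle. Smooth: a hung foot runs down by itself. Origin: mid-slot, level with the bars' tops, at the stop's face (80 mm above bench). y uphill along the slot, x across, z square to the tops, up.
- track_end (a point): Mid-slot at the high end, level with the bars' tops: 235 mm uphill of the stop. A spacer fills the slot from 219 mm up; below that it is open above and beneath. The stop plate at the low end is 34 mm wide and stands 24 mm over the tops. Pad centres of hung feet: 5 mm over the tops, lined up at 17, 51 and 85 mm from the stop.
- slot_load (a point): Mid-slot, level with the bars' tops, 165 mm uphill of the stop (about 150 mm above the bench): a good place to put a foot in. Same axes as the track.
- heatsink: bystander: finned aluminium heat sink, 46 x 46 mm, 24 high, origin at the centre of its underside.
- lens: bystander: black lens barrel standing upright, diameter 58 mm, 55 high, origin at the centre of its underside.
- screwdriver: bystander: screwdriver with a blue handle, lying; origin under its middle.
- tape_roll: bystander: paper tape roll lying flat, outer diameter 64 mm, 18 high; origin at the centre of its underside.
- cleaner_bottle: bystander: standing bottle, diameter 52 mm, 150 high; origin at the centre of its underside.
- screw_tray: bystander: grey tray with three compartments of screws, 60 x 110 mm, 22 high; origin at the centre of its underside.
- wrench: bystander: steel wrench, lying beyond the feeder; origin under its middle.
Mind the look-alikes: they are no part of the job. What is shaped like the foot_standing but orange or yellow is not meant.

How it is judged:
By the outcome, as a careful person would: the job done as asked, in the order asked, and still so for the second after the job is handed in, with the robot touching nothing.
It also fails if it takes over 72 s, if anything falls off the work surface, if the arm or the gripper's body presses on something with over 40 N, if the wrist force passes 120 N, or if a joint passes its speed limit or range.

ROBOT

A 6-joint arm with a two-finger parallel gripper is mounted at the origin on the work surface. World frame = base frame: x ahead of the robot, y to its left, z up, the work surface at z = 0. Lengths are in m, angles in degrees, forces in N, time in s.
With the tool pointing down it reaches from about 0.375 to 0.9 m from the base axis. Payload 3.1 kg.
Tool frame: the origin (TCP) lies midway between the tips of the shut fingers; the grasp point (between the pads) lies bot.hold_point_z behind it (bot.hold_point_z is the distance from the TCP to the grasp point, in m); z points along the fingers, y is the direction in which the jaws open and shut (so a half turn about z gives the same grasp; the last joint's range is limited). The gripper opens to 87 mm and grips with 3 to 60 N. Pads are 19 mm wide; open, the fingers measure 117 mm over their backs; the gripper's body (75 mm by 190 mm) begins 51 mm behind the grasp point.
Start: joints at [61.908, 30.224, 82.088, -0, 67.689, -10.227], TCP at [0.192, 0.595, 0.223] pointing down, gripper open.
Joint ranges: [-176.69, 176.69], [-43.24, 126.21], [12.49, 139.97], [-82, 262], [0, 151.66], [-163.58, 163.58]. Speed limits (degrees/s): [159.86, 159.86, 180, 180, 180, 180].

INTERFACE

Orientations are given as a 3x3 rotation matrix whose columns are the frame's x, y, z axes.
In Python, from rig import bot, vision, hand_in gives the robot as it stands. The module is installed in compiled form; this text tells all that it offers.
- The arm moves only by the shell command python3 -m handwheel 'ROWS'. ROWS is JSON, a list of rows, each an object of numbers: "hand": the gripper's target within -1 to 1 (fully open at 1, half-way at 0, shut at -1); "dx", "dy", "dz": the shift along the world's x, y, z in cm; "wx", "wy", "wz": the turn, a rotation vector about the world's x, y, z in rad. In form: [{"hand": .., "dx": .., "dy": .., "dz": .., "wx": .., "wy": .., "wz": ..}, ...]. A call has 1 to 10 rows; each row shifts and turns the commanded pose from where the row before left it; what a row does not reach is not made up. A row lasts 1/10 s, in which the tool goes at most 50 mm and 8.59 degrees, less where a joint would pass 70% of its speed; a pose out of reach is approached as far as the arm can. A call with a gripper value outside its range is refused whole. The fingers move at their own pace and stop on an object; the grip force is fixed at half the most. Time passes only in rows, so rows that do not move let the fingers close. It gives the time, the measured TCP pose, the force and the opening at its end, in the units of the state.
- bot.read_state(): the state, without advancing time (a new reading comes with each control period).
- vision.capture(name): name is "scene" or "top" or "wrist"; returns (picture, depth): 480x640x3 uint8, red, green, blue; 480x640 float32, m along the optical axis (not along the pixel's ray), 0 where there is no reading.
- vision.get_calibration(name): a dict with "fx", "fy", "cx", "cy" (pixels), "rvec" (rotation vector, rad) and "tvec" (3), from world to camera coordinates, as OpenCV has them. Camera axes: x right, y down, z forward; pixel columns grow to the right and rows downward; lengths in m; the calibration is good to about 2 mm. A picture is of the moment at which its call begins: read the wrist's pose just before it. get_calibration takes no time and is no camera call; for the wrist camera it gives the pose at the moment of the call.
- hand_in(): hands the job in, once; it reports no verdict.
The state is a dict: "time_s": time; "joint_positions": joint angles; "qvel": joint speeds; "tau": joint torques, N m; "position": TCP position; "tcp_rot": TCP orientation; "force": force on the tool from outside, world axes, zero at the start; "moment": the same for the moment, N m; "opening": opening from 0.0 (shut) to 1.0 (fully open).
Only numpy, scipy, OpenCV 4.12 (cv2) and the standard library are available. Lean on these libraries where they do the work, as an engineer would, in place of code of your own. Each camera call takes 0.05 s, during which the arm holds its last target.

## Working session

There is one attempt and no reset: what is moved stays moved. The work goes in short steps, Python scripts to look and compute and a shell command to move; the robot and the scene stay as the last step left them, time stands still between calls to the robot, and variables do not carry over. Pictures are saved under pics/ and viewed, and the job is handed in when it is done.

```bash
mkdir -p pics; ls; cat > h.py <<'E'
import numpy as np, cv2
from rig import bot, vision
def cal(n):
    c=vision.get_calibration(n); R=cv2.Rodrigues(np.array(c['rvec'],float))[0]; return c,R,np.array(c['tvec'],float).ravel()
def ray(C,u,v):
    c,R,t=C; d=R.T@np.array([(u-c['cx'])/c['fx'],(v-c['cy'])/c['fy'],1.]); return -R.T@t,d
def onz(C,u,v,z):
    o,d=ray(C,u,v); return o+d*(z-o[2])/d[2]
def pt(C,u,v,depth):
    o,d=ray(C,u,v); return o+d*depth
def proj(C,p):
    c,R,t=C; q=R@np.array(p,float)+t; return np.array([c['fx']*q[0]/q[2]+c['cx'],c['fy']*q[1]/q[2]+c['cy']])
def cloud(C,dep):
    c,R,t=C; v,u=np.mgrid[0:480,0:640]; q=np.stack([(u-c['cx'])/c['fx']*dep,(v-c['cy'])/c['fy']*dep,dep],-1); return (q-t)@R
def snap(n,f):
    C=cal(n); im,d=vision.capture(n); cv2.imwrite('pics/'+f+'.png',im[:,:,::-1]); np.savez(''+f+'.npz',im=im,d=d,K=[C[0][k] for k in('fx','fy','cx','cy')],R=C[1],t=C[2]); return C,im,d
def load(f):
    z=np.load(''+f+'.npz'); return (dict(zip(('fx','fy','cx','cy'),z['K'])),z['R'],z['t']),z['im'],z['d']
E
python3 - <<'E'
from h import *
print(bot.hold_point_z, bot.read_state())
for n in('scene','top','wrist'): C,im,d=snap(n,n+'0'); print(n,C[0],-C[1].T@C[2])
E
```

```text
pics
0.0187 {'time_s': 0.0, 'joint_positions': array([ 6.19070217e+01,  3.02794878e+01,  8.21576721e+01, -1.35245556e-03,
        6.76882860e+01, -1.02287450e+01]), 'qvel': array([ 0.03587385,  0.07653894, -0.05487576, -0.07486348,  0.03922858,
       -0.02044049]), 'tau': array([ 1.97054243e-05, -4.40033340e+01, -1.76591241e+01,  6.33000769e-02,
        5.80991060e-02, -1.44478104e-04]), 'position': array([0.19136473, 0.59420282, 0.2215589 ]), 'tcp_rot': array([[-9.51788656e-01,  3.06752883e-01, -1.01175229e-03],
       [ 3.06754332e-01,  9.51786746e-01, -1.94177641e-03],
       [ 3.67326908e-04, -2.15852016e-03, -9.99997603e-01]]), 'force': array([-0.71592652, -0.00182998, -0.27402537]), 'moment': array([-0.03272115,  0.03547725, -0.03860009]), 'opening': 0.9996119934895425}
scene {'fx': 434.642113819706, 'fy': 434.642113819706, 'cx': 320.59078502367987, 'cy': 234.9649520314657, 'rvec': array([ 1.68330622,  1.78274261, -0.79296421]), 'tvec': array([ 0.03586424, -0.3098421 ,  1.56917351])} [1.3721598  0.04372493 0.82149831]
top {'fx': 569.0355481454136, 'fy': 569.0355481454136, 'cx': 316.2628332373716, 'cy': 250.6893588951986, 'rvec': array([ 2.12440434, -2.18270649,  0.15847633]), 'tvec': array([0.01178977, 0.64099798, 1.18086296])} [0.47236992 0.00729548 1.25788242]
wrist {'fx': 389.8661026632045, 'fy': 389.8661026632045, 'cx': 319.86659325143125, 'cy': 241.81886153190263, 'rvec': array([-2.34471913, -1.70982658, -0.23976573]), 'tvec': array([-0.62267458, -0.03416876,  0.39239061])} [0.11799892 0.61728921 0.38456704]
```

View pics/top0.png

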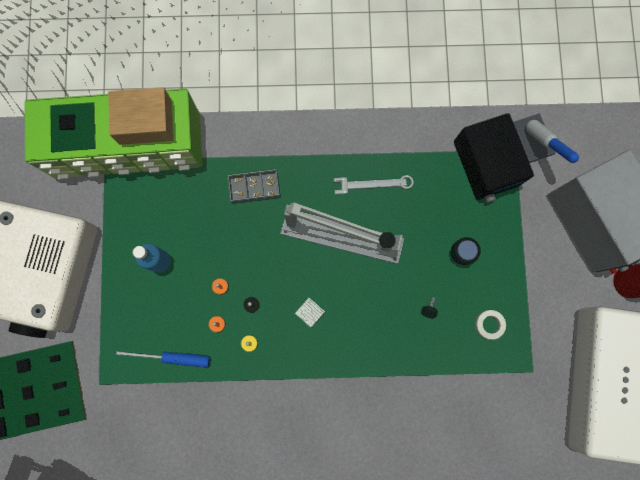

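View pics/scene0.png

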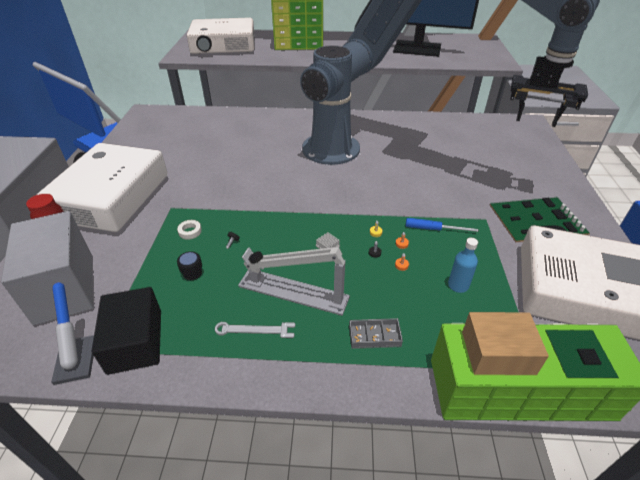

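The top view shows five upright or foot-like things. The black foot is at about (251,304), with the look-alikes at orange (220,286), orange (217,324) and yellow (249,343). The lying foot's pad is at (429,311) and its tip at (433,298). The track runs from its low end at (388,240) to its high end at (292,213). I'll check these in crops.

```bash
python3 - <<'E'
from h import *
C,im,d=load('top0')
a=cv2.resize(im[265:365,190:290],(400,400),interpolation=cv2.INTER_CUBIC)
b=cv2.resize(im[270:340,395:465],(400,400),interpolation=cv2.INTER_CUBIC)
c=cv2.resize(im[190:270,270:420],(750,400),interpolation=cv2.INTER_CUBIC)
cv2.imwrite('pics/cropA.png',np.hstack([a,b])[:,:,::-1]);cv2.imwrite('pics/cropC.png',c[:,:,::-1])
P=cloud(C,d)
for (u,v) in [(251,304),(429,311),(433,298),(388,240),(292,213),(245,320),(420,330)]: print(u,v,P[v,u].round(4))
hsv=cv2.cvtColor(im,cv2.COLOR_RGB2HSV)
# black blobs
m=((im.max(2)<50)).astype(np.uint8)
n,l,s,ce=cv2.connectedComponentsWithStats(m)
for i in range(1,n):
    if 40<s[i,4]<1000 and 100<ce[i,0]<530 and 150<ce[i,1]<390: print(s[i],ce[i].round(1))
E
```

```text
251 304 [0.5305 0.1361 0.0448]
429 311 [ 0.5058 -0.2449  0.0276]
433 298 [ 0.5346 -0.2596  0.0063]
388 240 [ 0.6523 -0.154   0.0961]
292 213 [0.6978 0.0408 0.1754]
245 320 [ 0.4981  0.1548 -0.0036]
420 330 [ 0.4657 -0.2282  0.0016]
[379 233  16  15 194] [386.6 240. ]
[450 237  30  29 297] [462.4 252.5]
[244 297  15  16 157] [251.4 304.6]
[421 306  16  12 149] [428.8 311.8]
```

```bash
python3 - <<'E'
from h import *
C,im,d=load('scene0')
c=cv2.resize(im[230:320,230:360],(780,540),interpolation=cv2.INTER_CUBIC)
cv2.imwrite('pics/cropS.png',c[:,:,::-1])
E
```

```text
(no output)
```

View pics/cropA.png

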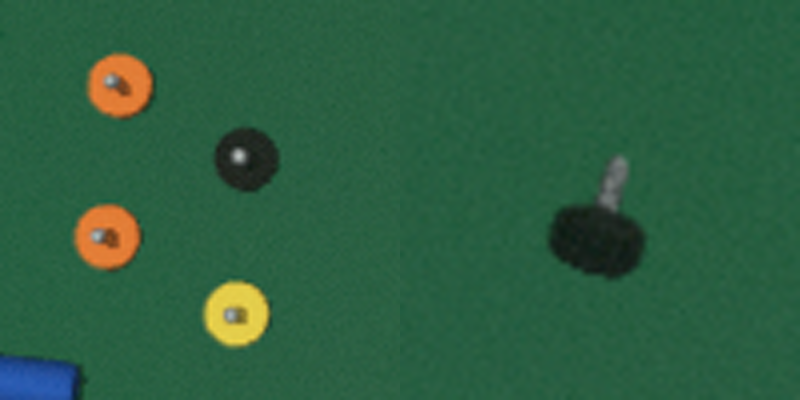

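View pics/cropC.png

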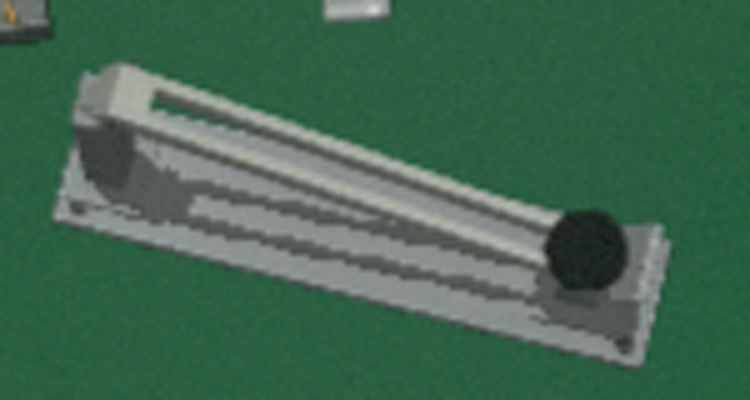

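View pics/cropS.png

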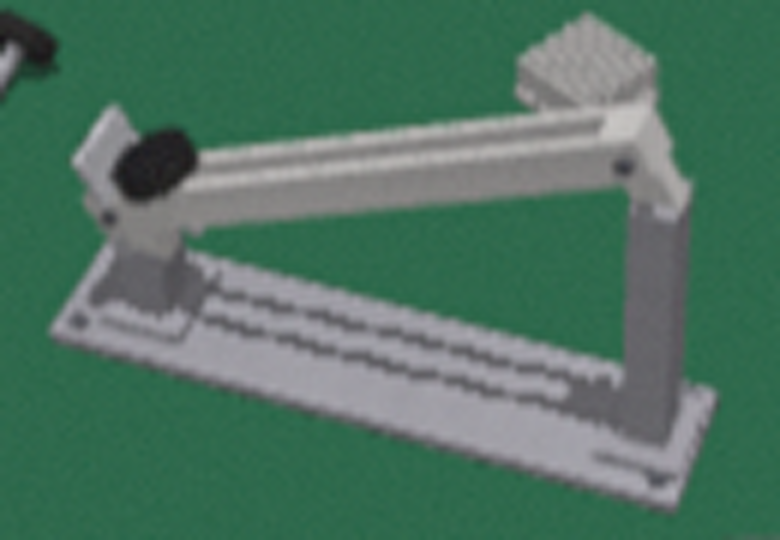

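The crop confirms it. The black-padded foot at (251,304) has its stud up and is the one to take. The two orange and the yellow ones are look-alikes, and the lying black foot is the other. Next I'll measure positions.

```bash
python3 - <<'E'
from h import *
C,im,d=load('top0'); P=cloud(C,d)
print('mat z', np.median(P[320:370,340:400,2]), 'std',P[320:370,340:400,2].std())
# track: points above plane z>0.085 in ROI
roi=np.zeros((480,640),bool); roi[195:262,278:410]=1
g=im.astype(int)
bars=roi&(P[...,2]>0.09)&(g.min(2)>120)
Q=P[bars]; print(len(Q))
xy=Q[:,:2]; m=np.median(xy,0); u,s,vt=np.linalg.svd(xy-xy.mean(0)); h=vt[0]; h=h if h[1]>0 else -h
print('centroid',Q.mean(0),'heading',h,np.degrees(np.arctan2(h[1],h[0])))
pl=np.linalg.lstsq(np.c_[Q[:,:2],np.ones(len(Q))],Q[:,2],rcond=None)[0]; print('slope',np.degrees(np.arctan(np.hypot(*pl[:2]))),np.degrees(np.arctan2(pl[1],pl[0])))
c=onz(C,386.6,240,0.0962); print('loaded pad top',c)
print('spacer slot end guess',onz(C,301,209.2,0.1726))
print('tip standing',onz(C,190+238/4,265+157/4,.044),'pad standing',onz(C,190+246/4,265+159/4,.010))
print('lying pad',onz(C,428.8,311.8,.0195),'lying tip',onz(C,395+(622-400)/400*70,270+158/400*70,.0065))
CS=cal('scene')
for n,p in (('loaded',c),):print(proj(CS,p))
S,ims,ds=load('scene0'); PS=cloud(S,ds)
m=((ims.max(2)<50)).astype(np.uint8)
n,l,s,ce=cv2.connectedComponentsWithStats(m)
for i in range(1,n):
    if 30<s[i,4]<800 and 150<ce[i,0]<520 and 200<ce[i,1]<380: print(s[i],ce[i].round(1),PS[l==i].mean(0).round(4), onz(S,*ce[i],.0195).round(4))
E
```

```text
mat z 0.001935857292103575 std 0.075951990650923
602
centroid [ 0.68195375 -0.04092316  0.15427256] heading [0.28381946 0.95887774] 73.51170475456372
slope 78.07785270655992 159.49779475089872
loaded pad top [ 0.65232327 -0.15106767  0.0962    ]
spacer slot end guess [0.70549325 0.02322798 0.1726    ]
tip standing [0.53007262 0.13937296 0.044     ] pad standing [0.53048184 0.13872249 0.01      ]
lying pad [ 0.50434699 -0.24602752  0.0195    ] lying tip [ 0.53528663 -0.26149576  0.0065    ]
[256.06922869 255.84846956]
[228 233  11   8  48] [233.4 236.2] [ 0.5118 -0.244   0.0269] [ 0.5038 -0.2467  0.0195]
[369 248  12   9  76] [374.5 252.5] [0.5496 0.1377 0.0231] [0.546  0.1379 0.0195]
[249 252  13  11  96] [255.4 257.1] [ 0.6674 -0.149   0.1074] [ 0.5808 -0.1727  0.0195]
[177 254  25  27 349] [191.1 269.6] [ 0.6527 -0.3184  0.039 ] [ 0.6346 -0.3276  0.0195]
```

Measured so far:

| Item | Value |
|---|---|
| Lying foot's pad | (0.504, -0.246) |
| Lying foot's stud heading | -26.6° |
| Lying foot's pad-to-tip distance in plan | 34.6 mm (expected 33.8) |
| Standing foot | (0.530, 0.139) |
| Track heading uphill | about 73° |

I'll move above the track for a closer wrist view.

```bash
python3 -m handwheel '[{"hand":1,"dx":2.1,"dy":-3.35,"dz":0.55,"wz":-0.078},{"hand":1,"dx":2.1,"dy":-3.35,"dz":0.55,"wz":-0.078},{"hand":1,"dx":2.1,"dy":-3.35,"dz":0.55,"wz":-0.078},{"hand":1,"dx":2.1,"dy":-3.35,"dz":0.55,"wz":-0.078},{"hand":1,"dx":2.1,"dy":-3.35,"dz":0.55,"wz":-0.078},{"hand":1,"dx":2.1,"dy":-3.35,"dz":0.55,"wz":-0.078},{"hand":1,"dx":2.1,"dy":-3.35,"dz":0.55,"wz":-0.078},{"hand":1,"dx":2.1,"dy":-3.35,"dz":0.55,"wz":-0.078},{"hand":1,"dx":2.1,"dy":-3.35,"dz":0.55,"wz":-0.078},{"hand":1,"dx":2.1,"dy":-3.35,"dz":0.55,"wz":-0.078}]'
python3 -m handwheel '[{"hand":1,"dx":2.1,"dy":-3.35,"dz":0.55,"wz":-0.078},{"hand":1,"dx":2.1,"dy":-3.35,"dz":0.55,"wz":-0.078},{"hand":1,"dx":2.1,"dy":-3.35,"dz":0.55,"wz":-0.078},{"hand":1,"dx":2.1,"dy":-3.35,"dz":0.55,"wz":-0.078},{"hand":1,"dx":2.1,"dy":-3.35,"dz":0.55,"wz":-0.078},{"hand":1,"dx":2.1,"dy":-3.35,"dz":0.55,"wz":-0.078},{"hand":1,"dx":2.1,"dy":-3.35,"dz":0.55,"wz":-0.078},{"hand":1,"dx":2.1,"dy":-3.35,"dz":0.55,"wz":-0.078},{"hand":1,"dx":2.1,"dy":-3.35,"dz":0.55,"wz":-0.078},{"hand":1,"dx":2.1,"dy":-3.35,"dz":0.55,"wz":-0.078}]'
python3 -m handwheel '[{"hand":1},{"hand":1},{"hand":1}]'
python3 - <<'E'
from h import *
snap('wrist','w1')
E
```

```text
invalid input
invalid input
invalid input
```

View pics/w1.png

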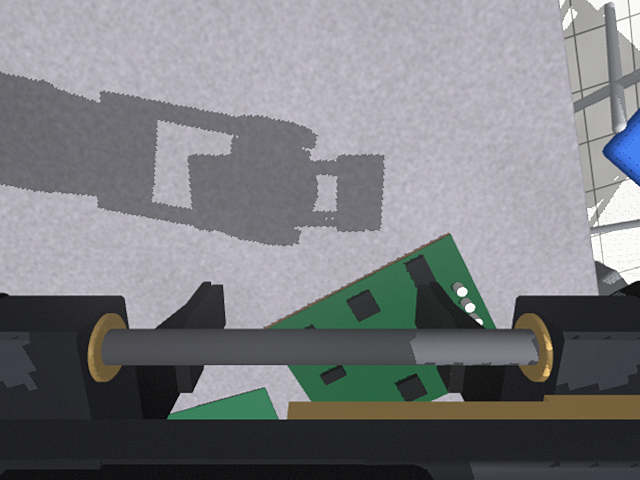

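The picture shows the start pose, so the arm hasn't moved: the rows were refused. They probably need all seven keys.

```bash
python3 -m handwheel '[{"hand":1,"dx":2.1,"dy":-3.35,"dz":0.55,"wx":0,"wy":0,"wz":-0.078},{"hand":1,"dx":2.1,"dy":-3.35,"dz":0.55,"wx":0,"wy":0,"wz":-0.078},{"hand":1,"dx":2.1,"dy":-3.35,"dz":0.55,"wx":0,"wy":0,"wz":-0.078},{"hand":1,"dx":2.1,"dy":-3.35,"dz":0.55,"wx":0,"wy":0,"wz":-0.078},{"hand":1,"dx":2.1,"dy":-3.35,"dz":0.55,"wx":0,"wy":0,"wz":-0.078},{"hand":1,"dx":2.1,"dy":-3.35,"dz":0.55,"wx":0,"wy":0,"wz":-0.078},{"hand":1,"dx":2.1,"dy":-3.35,"dz":0.55,"wx":0,"wy":0,"wz":-0.078},{"hand":1,"dx":2.1,"dy":-3.35,"dz":0.55,"wx":0,"wy":0,"wz":-0.078},{"hand":1,"dx":2.1,"dy":-3.35,"dz":0.55,"wx":0,"wy":0,"wz":-0.078},{"hand":1,"dx":2.1,"dy":-3.35,"dz":0.55,"wx":0,"wy":0,"wz":-0.078}]'
```

```text
time_s: 1.2
position: [0.4022, 0.2584, 0.2778]
tcp_rot: [[-0.458, 0.889, 0.0], [0.889, 0.458, 0.0], [0.0, 0.0, -1.0]]
force: [0.1, 0.4, -1.1]
opening: 1.002
```

```bash
python3 -m handwheel '[{"hand":1,"dx":2.1,"dy":-3.35,"dz":0.55,"wx":0,"wy":0,"wz":-0.078},{"hand":1,"dx":2.1,"dy":-3.35,"dz":0.55,"wx":0,"wy":0,"wz":-0.078},{"hand":1,"dx":2.1,"dy":-3.35,"dz":0.55,"wx":0,"wy":0,"wz":-0.078},{"hand":1,"dx":2.1,"dy":-3.35,"dz":0.55,"wx":0,"wy":0,"wz":-0.078},{"hand":1,"dx":2.1,"dy":-3.35,"dz":0.55,"wx":0,"wy":0,"wz":-0.078},{"hand":1,"dx":2.1,"dy":-3.35,"dz":0.55,"wx":0,"wy":0,"wz":-0.078},{"hand":1,"dx":2.1,"dy":-3.35,"dz":0.55,"wx":0,"wy":0,"wz":-0.078},{"hand":1,"dx":2.1,"dy":-3.35,"dz":0.55,"wx":0,"wy":0,"wz":-0.078},{"hand":1,"dx":2.1,"dy":-3.35,"dz":0.55,"wx":0,"wy":0,"wz":-0.078},{"hand":1,"dx":2.1,"dy":-3.35,"dz":0.55,"wx":0,"wy":0,"wz":-0.078}]'
python3 -m handwheel '[{"hand":1,"dx":0,"dy":0,"dz":0,"wx":0,"wy":0,"wz":0},{"hand":1,"dx":0,"dy":0,"dz":0,"wx":0,"wy":0,"wz":0}]'
python3 - <<'E'
from h import *
snap('wrist','w2')
E
```

```text
time_s: 2.2
position: [0.6122, -0.0766, 0.3325]
tcp_rot: [[0.3, 0.954, -0.0], [0.954, -0.3, 0.0], [0.0, -0.001, -1.0]]
force: [0.2, 0.7, -0.9]
opening: 1.001
time_s: 2.4
position: [0.6115, -0.0758, 0.3319]
tcp_rot: [[0.298, 0.955, -0.001], [0.955, -0.298, 0.001], [0.0, -0.002, -1.0]]
force: [-0.1, 1.0, -0.3]
opening: 0.999
```

View pics/w2.png

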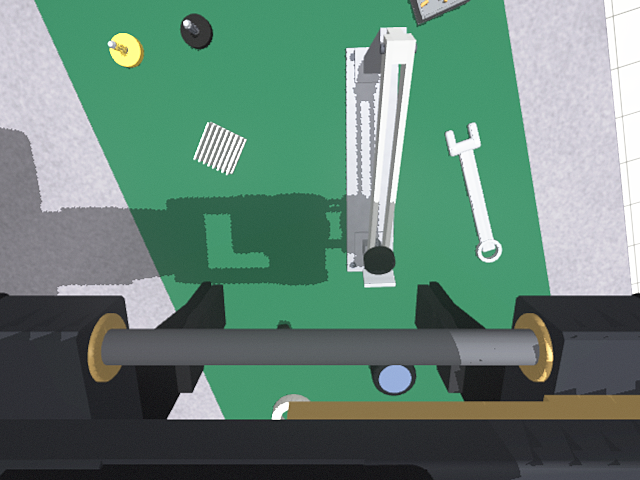

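The wrist view shows the whole track: the slot's upper end is near (402,66), the loaded pad is at (379,260) and the stop is at (380,283). I'll measure the slot's edges row by row.

```bash
python3 - <<'E'
from h import *
C,im,d=load('w2')
c=cv2.resize(im[20:300,330:430],(300,840),interpolation=cv2.INTER_CUBIC)
cv2.imwrite('pics/w2c.png',cv2.resize(np.hstack([c[:420],c[420:]]),(800,560))[:,:,::-1])
g=im.astype(int).min(2)
for v in (60,64,68,72,80,100,120,140,160,180): print(v,g[v,372:420].tolist())
m=(im.max(2)<50).astype(np.uint8)
n,l,s,ce=cv2.connectedComponentsWithStats(m)
for i in range(1,n):
    if 300<s[i,4]<2000: print(s[i],ce[i])
E
```

```text
60 [98, 100, 97, 99, 99, 101, 99, 99, 98, 113, 128, 128, 113, 218, 253, 251, 249, 248, 248, 248, 249, 250, 250, 249, 249, 249, 249, 249, 249, 249, 249, 249, 249, 249, 249, 248, 248, 248, 248, 250, 255, 198, 56, 59, 67, 66, 67, 66]
64 [99, 98, 97, 98, 97, 100, 97, 96, 93, 120, 129, 123, 106, 244, 255, 249, 248, 248, 248, 247, 245, 244, 243, 242, 243, 241, 165, 95, 115, 146, 152, 152, 152, 123, 238, 253, 249, 248, 249, 253, 238, 124, 54, 65, 69, 68, 69, 67]
68 [99, 98, 97, 99, 97, 99, 98, 94, 103, 123, 128, 117, 171, 250, 253, 249, 248, 249, 249, 246, 241, 240, 240, 240, 241, 252, 181, 42, 99, 130, 129, 127, 118, 170, 249, 253, 248, 249, 250, 255, 200, 56, 64, 68, 69, 69, 69, 67]
72 [97, 92, 96, 93, 93, 92, 90, 89, 107, 126, 125, 113, 218, 253, 251, 249, 249, 248, 248, 242, 239, 239, 241, 241, 245, 247, 165, 50, 114, 131, 128, 125, 111, 239, 255, 250, 249, 250, 253, 242, 125, 55, 66, 68, 67, 69, 69, 67]
80 [146, 149, 152, 148, 148, 142, 212, 229, 161, 119, 118, 170, 251, 252, 249, 248, 249, 249, 242, 236, 236, 237, 237, 239, 246, 213, 99, 105, 129, 129, 125, 111, 239, 255, 250, 249, 24
[... 603 characters left out ...]
, 235, 236, 239, 225, 158, 126, 127, 117, 242, 255, 251, 250, 252, 254, 167, 53, 69, 72, 72, 73, 73, 73, 75, 69, 72, 73, 72, 70, 74, 72, 73]
160 [148, 147, 138, 128, 116, 247, 255, 250, 249, 250, 248, 237, 230, 232, 233, 232, 235, 240, 204, 141, 128, 126, 150, 249, 254, 250, 250, 255, 220, 92, 66, 73, 76, 75, 75, 74, 75, 76, 75, 76, 75, 74, 76, 73, 73, 76, 72, 74]
180 [140, 132, 118, 222, 254, 252, 250, 250, 249, 238, 232, 234, 233, 232, 234, 240, 197, 135, 127, 121, 212, 254, 252, 250, 253, 251, 158, 57, 76, 76, 79, 78, 78, 78, 78, 78, 79, 75, 80, 78, 77, 75, 75, 77, 74, 76, 75, 75]
[ 157  282   68   47 1843] [199.91318502 310.13402062]
[ 415  282   70   47 1770] [440.81468927 310.96271186]
```

View pics/w2c.png

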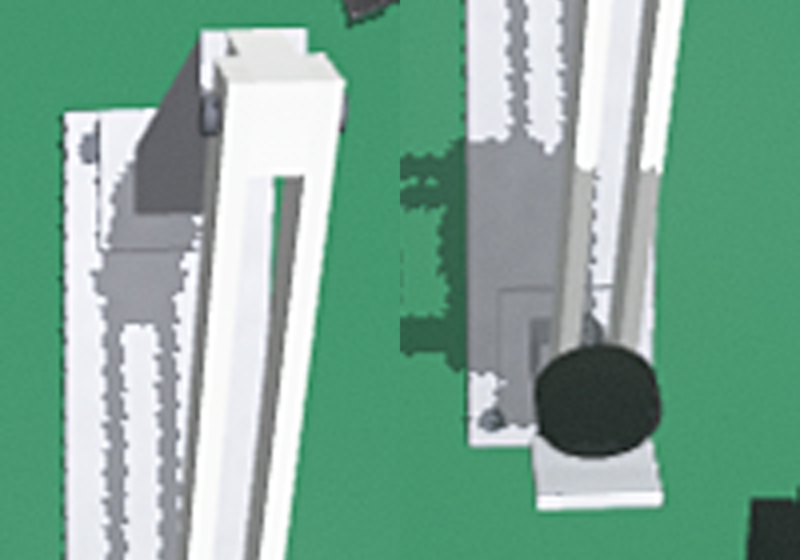

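```bash
cat >> h.py <<'E'
def tr(O,psi,x,y,z):
    s,c=np.sin(np.radians(25)),np.cos(np.radians(25)); u=np.array([np.cos(psi),np.sin(psi),0]); r=np.array([np.sin(psi),-np.cos(psi),0]); Z=np.array([0,0,1.])
    return np.array([O[0],O[1],.08])+x*r+y*(u*c+Z*s)+z*(Z*c-u*s)
E
python3 - <<'E'
from h import *
from scipy.optimize import least_squares
C,im,d=load('w2'); T,imt,dt=load('top0')
g=im.astype(int).min(2)
rows=[]
for v in range(70,186,6):
    r=g[v]; hi=np.where((r[368:418]>=195))[0]+368
    # left outer edge: first long run; right outer: last
    def edge(a,b,th):  # subpixel crossing
        return a+(th-r[a])/(r[b]-r[a])*(b-a)
    R=[u for u in range(390,418) if r[u]>=170 and r[u+1]<170][-1]
    ru=edge(R,R+1,160)
    L=[u for u in range(370,392) if r[u]<190 and r[u+1]>=190 and r[u+3]>235]
    lu=edge(L[-1],L[-1]+1,185)
    rows.append((v,lu,ru))
print([(v,round(a,1),round(b,1)) for v,a,b in rows])
def f(p):
    O=p[:2];psi=p[2];e=[]
    for k,(v,a,b) in enumerate(rows):
        s=p[3+k]; 
        l=proj(C,tr(O,psi,-.0105,s,0)); q=proj(C,tr(O,psi,.0105,s+p[3+len(rows)],0)); e+=[l[0]-a,q[0]-b,(l[1]-v),(q[1]-v)]
    e+=list(proj(C,tr(O,psi,0,.219,0))-np.array([402.,63.2])); e+=list((proj(T,tr(O,psi,0,.017,.0095))-np.array([386.6,240.]))*1)
    return e
n=len(rows)
p0=[.648,-.162,np.radians(73)]+list(np.linspace(.21,.1,n))+[0]
r=least_squares(f,p0,loss='soft_l1'); p=r.x
print('O',p[:2],'psi',np.degrees(p[2]),'s',p[3],p[2+n]); e=np.array(f(p)); print('last res',e[-4:].round(2),'rms',np.sqrt((e[:-4]**2).mean()), 'mean l,r',e[0:-4:4].mean(),e[1:-4:4].mean())
print('load',tr(p[:2],p[2],0,.165,0),'pad at load',tr(p[:2],p[2],0,.165,.005))
print('stop top corners proj wrist',proj(C,tr(p[:2],p[2],-.017,0,.024)),proj(C,tr(p[:2],p[2],.017,0,.024)))
print('top slot end',proj(T,tr(p[:2],p[2],0,.219,0)))
# standing/lying in wrist
E
```

```text
[(70, np.float64(384.1), np.float64(412.1)), (76, np.float64(383.6), np.float64(411.3)), (82, np.float64(383.1), np.float64(410.4)), (88, np.float64(382.6), np.float64(409.7)), (94, np.float64(382.1), np.float64(408.9)), (100, np.float64(381.6), np.float64(408.3)), (106, np.float64(381.1), np.float64(407.4)), (112, np.float64(380.6), np.float64(406.6)), (118, np.float64(380.1), np.float64(405.9)), (124, np.float64(379.6), np.float64(405.3)), (130, np.float64(379.1), np.float64(404.4)), (136, np.float64(378.5), np.float64(403.5)), (142, np.float64(378.1), np.float64(403.0)), (148, np.float64(377.5), np.float64(402.1)), (154, np.float64(377.0), np.float64(401.3)), (160, np.float64(376.5), np.float64(400.5)), (166, np.float64(376.0), np.float64(399.7)), (172, np.float64(375.5), np.float64(399.1)), (178, np.float64(375.0), np.float64(398.3)), (184, np.float64(391.5), np.float64(397.4))]
O [ 0.65023026 -0.16665394] psi 74.02915112181813 s 0.2141220303327668 0.11115583037459136
last res [-3.09 -0.22  2.19 -0.52] rms 1.8771565180336254 mean l,r -0.4746831581071291 -0.2681113903913996
load [ 0.69137615 -0.02288516  0.14973201] pad at load [ 0.69079474 -0.02491669  0.15426355]
stop top corners proj wrist [364.03485332 283.40561675] [395.45676513 282.76111684]
top slot end [300.52601116 209.54549235]
```

```bash
python3 - <<'E'
from h import *
from scipy.optimize import least_squares
C,im,d=load('w2'); T,imt,dt=load('top0')
v=np.arange(70,180,6); L=384.1+(375.-384.1)*(v-70)/108; R=np.array([412.1,411.3,410.4,409.7,408.9,408.3,407.4,406.6,405.9,405.3,404.4,403.5,403,402.1,401.3,400.5,399.7,399.1,398.3])
n=len(v)
def f(p,full=False):
    O=p[:2];psi=p[2];e=[]
    for k in range(n):
        l=proj(C,tr(O,psi,-.0105,p[3+k],0)); q=proj(C,tr(O,psi,.0105,p[3+n+k],0)); e+=[l[0]-L[k],q[0]-R[k],(l[1]-v[k]),(q[1]-v[k])]
    e+=list((proj(C,tr(O,psi,0,.219,0))-np.array([398.5,63.5]))*2); e+=list((proj(T,tr(O,psi,0,.017,.0095))-np.array([386.6,240.]))*1)
    return e
p0=[.648,-.162,np.radians(73)]+list(np.linspace(.21,.1,n))*2
p=least_squares(f,p0).x; e=np.array(f(p))
print('O',p[:2],'psi',np.degrees(p[2]),e[-4:].round(2),'lr mean',e[0:-4:4].mean(),e[1:-4:4].mean(),e[0:-4:4].round(1))
print('load',tr(p[:2],p[2],0,.165,0),'pad at load',tr(p[:2],p[2],0,.165,.005))
print(proj(C,tr(p[:2],p[2],0,.017,.01)),proj(C,tr(p[:2],p[2],-.017,0,.024)),proj(C,tr(p[:2],p[2],.017,0,.024)))
print('top',proj(T,tr(p[:2],p[2],0,.219,0)))
print('standing pad/tip in wrist', proj(C,[.5305,.1387,.010]),proj(C,[.5305,.1387,.044]))
E
```

```text
O [ 0.65008114 -0.16690611] psi 74.0393872917386 [ 0.5  -0.22  2.31 -0.46] lr mean 0.28731621986701095 -0.3696778308693668 [0.3 0.3 0.3 0.3 0.3 0.3 0.3 0.3 0.3 0.3 0.3 0.3 0.3 0.3 0.3 0.3 0.3 0.3
 0.3]
load [ 0.69120134 -0.02312998  0.14973201] pad at load [ 0.69062029 -0.02516161  0.15426355]
[379.32163065 263.04689133] [363.96583837 283.65288841] [395.38188014 283.00344923]
top [300.65287283 209.63463356]
standing pad/tip in wrist [194.53623447  30.34836182] [184.34786037  22.42773336]
```

The track fit agrees across both views:
- Stop origin is about (0.650, -0.167) and the heading is 74.0°.
- The stop plate corners project to (364,284) and (395,283), where they appear in the picture.
- The pad position along the track disagrees by about 2 px, which isn't critical.

Next is a close look at the lying foot.

```bash
python3 -m handwheel '[{"hand":1,"dx":-1.5,"dy":-1.0,"dz":0,"wx":0,"wy":0,"wz":-0.133},{"hand":1,"dx":-1.5,"dy":-1.0,"dz":0,"wx":0,"wy":0,"wz":-0.133},{"hand":1,"dx":-1.5,"dy":-1.0,"dz":0,"wx":0,"wy":0,"wz":-0.133},{"hand":1,"dx":-1.5,"dy":-1.0,"dz":-1,"wx":0,"wy":0,"wz":-0.133},{"hand":1,"dx":-1.5,"dy":-1.0,"dz":-1,"wx":0,"wy":0,"wz":-0.133},{"hand":1,"dx":-1.5,"dy":-1.0,"dz":-1,"wx":0,"wy":0,"wz":-0.133},{"hand":1,"dx":-1.5,"dy":-1.0,"dz":-1,"wx":0,"wy":0,"wz":-0.133},{"hand":1,"dx":-1.5,"dy":-1.0,"dz":-1,"wx":0,"wy":0,"wz":-0.133},{"hand":1,"dx":-1.5,"dy":-1.0,"dz":-1,"wx":0,"wy":0,"wz":-0.133},{"hand":1,"dx":-1.5,"dy":-1.0,"dz":-1,"wx":0,"wy":0,"wz":-0.133}]'
python3 -m handwheel '[{"hand":1,"dx":-1.5,"dy":-1.0,"dz":-1,"wx":0,"wy":0,"wz":-0.133},{"hand":1,"dx":-1.5,"dy":-1.0,"dz":-1,"wx":0,"wy":0,"wz":-0.133},{"hand":1,"dx":-1.2,"dy":-1.0,"dz":-1,"wx":0,"wy":0,"wz":-0.133},{"hand":1,"dx":0,"dy":0,"dz":0,"wx":0,"wy":0,"wz":0},{"hand":1,"dx":0,"dy":0,"dz":0,"wx":0,"wy":0,"wz":0}]'
python3 - <<'E'
from h import *
snap('wrist','w3')
E
```

```text
time_s: 3.45
position: [0.4604, -0.1735, 0.2623]
tcp_rot: [[0.998, -0.063, -0.0], [-0.063, -0.998, 0.001], [-0.0, -0.001, -1.0]]
force: [-0.3, -0.8, -0.5]
opening: 1.004
time_s: 3.95
position: [0.4197, -0.2041, 0.2328]
tcp_rot: [[0.898, -0.44, 0.0], [-0.44, -0.898, 0.001], [-0.0, -0.001, -1.0]]
force: [-0.9, -0.1, 0.8]
opening: 0.999
```

View pics/w3.png

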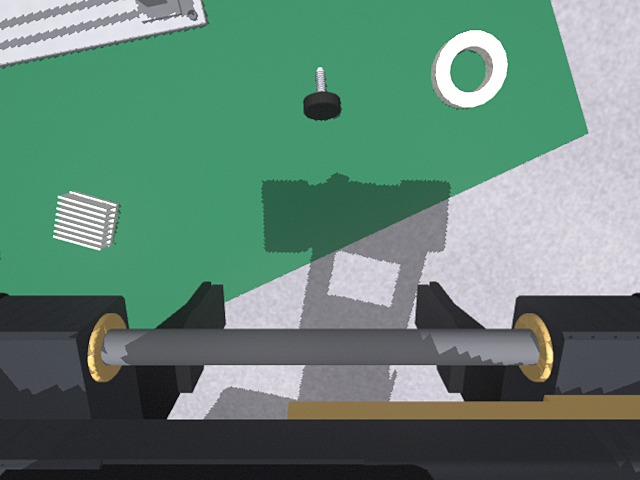

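The lying foot is well in view: pad around (322,105), tip at (320,68), with its stud pointing up the picture. I'll compute positions and the pose to move to.

```bash
python3 - <<'E'
from h import *
C,im,d=load('w3')
m=((im.max(2)<70)).astype(np.uint8); m[150:]=0
n,l,s,ce=cv2.connectedComponentsWithStats(m)
for i in range(1,n):
    if s[i,4]>150: print(s[i],ce[i], onz(C,*ce[i],.0195))
P=cloud(C,d)
q=P[l==(1+np.argmax(s[1:,4]))]; print('pad cloud',q.mean(0),q.min(0),q.max(0))
print('tip',onz(C,320,68.5,.0065), 'pred pad/tip px',proj(C,[.504,-.246,.0195]),proj(C,[.535,-.2615,.0045]))
pm=im[60:125,290:355]; cv2.imwrite('pics/w3c.png',cv2.resize(pm,(520,520),interpolation=cv2.INTER_CUBIC)[:,:,::-1])
E
```

```text
[304  91  37  29 884] [321.75339367 105.63687783] [ 0.5050205  -0.24909677  0.0195    ]
pad cloud [ 0.50451584 -0.24881244  0.02758998] [ 0.48780301 -0.26657852  0.00219072] [ 0.51755607 -0.23170096  0.39570115]
tip [ 0.53537777 -0.26217801  0.0065    ] pred pad/tip px [319.19726475 108.27324324] [319.52023908  69.56567951]
```

View pics/w3c.png

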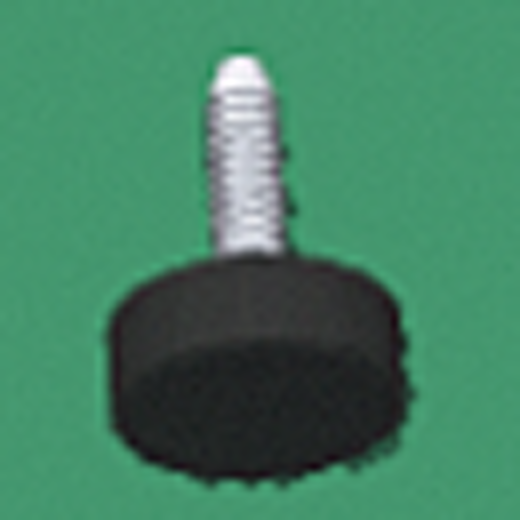

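```bash
python3 -m handwheel '[{"hand":1,"dx":1.1,"dy":-0.6,"dz":-2.8,"wx":0,"wy":0,"wz":0.02},{"hand":1,"dx":1.1,"dy":-0.6,"dz":-2.8,"wx":-0.046,"wy":-0.099,"wz":0},{"hand":1,"dx":1.1,"dy":-0.6,"dz":-2.8,"wx":-0.046,"wy":-0.099,"wz":0},{"hand":1,"dx":1.1,"dy":-0.6,"dz":-2.8,"wx":-0.046,"wy":-0.099,"wz":0},{"hand":1,"dx":1.1,"dy":-0.6,"dz":-2.8,"wx":-0.046,"wy":-0.099,"wz":0},{"hand":1,"dx":1.2,"dy":-0.5,"dz":-3.1,"wx":0,"wy":0,"wz":0},{"hand":1,"dx":0,"dy":0,"dz":0,"wx":0,"wy":0,"wz":0},{"hand":1,"dx":0,"dy":0,"dz":0,"wx":0,"wy":0,"wz":0}]'
python3 - <<'E'
from h import *
C,im,d=snap('wrist','w4')
s=bot.read_state(); p=s['position'];print(p, s['tcp_rot'].round(3).tolist())
t=np.array([.5097,-.25,.0077]); print('to go cm',(t-p)*100)
E
```

```text
time_s: 4.8
position: [0.4867, -0.2275, 0.0848]
tcp_rot: [[0.85, -0.407, 0.335], [-0.391, -0.913, -0.117], [0.354, -0.031, -0.935]]
force: [0.3, -0.0, 0.3]
opening: 0.997
[ 0.48675268 -0.22768757  0.08562223] [[0.849, -0.408, 0.336], [-0.391, -0.913, -0.119], [0.355, -0.031, -0.934]]
to go cm [ 2.29473162 -2.23124311 -7.79222303]
```

View pics/w4.png

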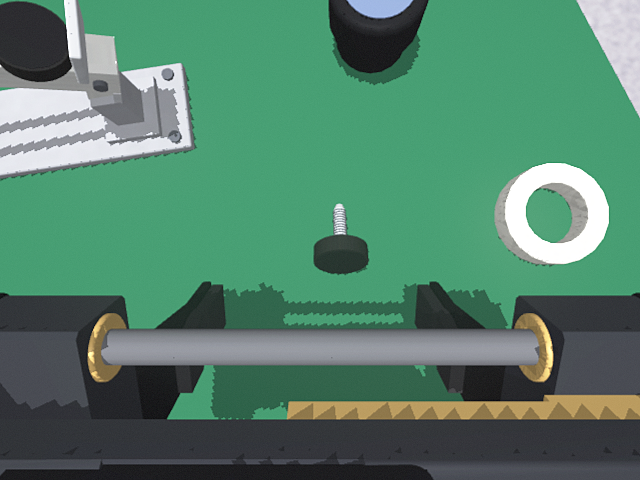

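The view is clear: the pad is at (341,255), the tip at (340,206), and the fingers still sit behind it. Some rows were clipped, so I'll recompute.

```bash
cat >> h.py <<'E'
from scipy.spatial.transform import Rotation as Ro
def tool(heading_deg,tilt_deg):  # x~heading, z tilted from down toward heading
    a=np.radians(heading_deg);t=np.radians(tilt_deg);h=np.array([np.cos(a),np.sin(a),0]);Z=np.array([0,0,1.])
    z=np.sin(t)*h-np.cos(t)*Z; x=np.cos(t)*h+np.sin(t)*Z; y=np.cross(z,x); return np.c_[x,y,z]
def togo(t,Rt):
    s=bot.read_state(); R=s['tcp_rot']; print('togo cm',((np.array(t)-s['position'])*100).round(2),'rot',Ro.from_matrix(Rt@R.T).as_rotvec().round(3),'at',s['position'].round(4),'F',np.round(s['force'],1),'op',round(s['opening'],3),'t',round(s['time_s'],2))
E
python3 - <<'E'
from h import *
C,im,d=load('w4')
m=((im.max(2)<60)).astype(np.uint8); m[278:]=0
n,l,s,ce=cv2.connectedComponentsWithStats(m)
for i in range(1,n):
    if 700<s[i,4]<3000: print(s[i],ce[i], onz(C,*ce[i],.0195))
tip=onz(C,340,207,.0055); print('tip',tip)
p=np.array([.505,-.2485,.0195]); R=tool(-25,25)
togo(p+R[:,2]*.013,R); togo(p-R[:,2]*.03,R); print(R[:,2])
E
```

```text
[ 314  238   54   36 1082] [340.8780037  260.01109057] [ 0.50166294 -0.2475743   0.0195    ]
tip [ 0.5345205  -0.26209464  0.0055    ]
togo cm [ 2.32 -2.31 -7.79] rot [-0.058 -0.054 -0.017] at [ 0.4868 -0.2277  0.0856] F [-0.1  0.2 -0.4] op 1.0 t 4.85
togo cm [ 0.68 -1.55 -3.89] rot [-0.058 -0.054 -0.017] at [ 0.4868 -0.2277  0.0856] F [-0.1  0.2 -0.4] op 1.0 t 4.85
[ 0.38302222 -0.1786062  -0.90630779]
```

```bash
python3 -m handwheel '[{"hand":1,"dx":0.3,"dy":-0.8,"dz":-1.5,"wx":-0.029,"wy":-0.027,"wz":-0.008},{"hand":1,"dx":0.3,"dy":-0.75,"dz":-1.4,"wx":-0.029,"wy":-0.027,"wz":-0.008},{"hand":1,"dx":0.5,"dy":-0.2,"dz":-1.5,"wx":0,"wy":0,"wz":0},{"hand":1,"dx":0.4,"dy":-0.2,"dz":-1.1,"wx":0,"wy":0,"wz":0},{"hand":1,"dx":0.4,"dy":-0.2,"dz":-1.1,"wx":0,"wy":0,"wz":0},{"hand":1,"dx":0,"dy":0,"dz":0,"wx":0,"wy":0,"wz":0},{"hand":1,"dx":0,"dy":0,"dz":0,"wx":0,"wy":0,"wz":0}]'
python3 - <<'E'
from h import *
p=np.array([.505,-.2485,.0195]); R=tool(-25,25)
togo(p+R[:,2]*.013,R)
E
```

```text
time_s: 5.55
position: [0.5069, -0.239, 0.0367]
tcp_rot: [[0.833, -0.409, 0.373], [-0.386, -0.912, -0.139], [0.397, -0.028, -0.917]]
force: [0.2, 0.0, 0.8]
opening: 1.003
togo cm [ 0.31 -1.18 -2.9 ] rot [-0.037 -0.013 -0.015] at [ 0.5069 -0.239   0.0367] F [0.2 0.  0.8] op 1.003 t 5.55
```

```bash
python3 -m handwheel '[{"hand":1,"dx":0.1,"dy":-0.3,"dz":-0.3,"wx":-0.018,"wy":-0.006,"wz":-0.007},{"hand":1,"dx":0.1,"dy":-0.3,"dz":-0.3,"wx":-0.018,"wy":-0.006,"wz":-0.007},{"hand":1,"dx":0,"dy":-0.3,"dz":-0.5,"wx":0,"wy":0,"wz":0},{"hand":1,"dx":0,"dy":-0.2,"dz":-0.5,"wx":0,"wy":0,"wz":0},{"hand":1,"dx":0,"dy":0,"dz":0,"wx":0,"wy":0,"wz":0}]'
python3 - <<'E'
from h import *
p=np.array([.505,-.2485,.0195]); R=tool(-25,25)
togo(p+R[:,2]*.013,R); print(bot.read_state()['joint_positions'].round(1))
E
```

```text
time_s: 6.05
position: [0.5085, -0.2492, 0.0211]
tcp_rot: [[0.823, -0.421, 0.381], [-0.384, -0.907, -0.171], [0.417, -0.006, -0.909]]
force: [-0.5, -0.1, -0.6]
opening: 1.0
togo cm [ 0.14 -0.16 -1.33] rot [-0.007 -0.003 -0.002] at [ 0.5085 -0.2492  0.0211] F [-0.5 -0.1 -0.6] op 1.0 t 6.05
[-41.3  42.8 117.4 118.8   8.1 -44. ]
```

```bash
python3 -m handwheel '[{"hand":1,"dx":0.1,"dy":-0.1,"dz":-0.5,"wx":-0.007,"wy":-0.003,"wz":-0.002},{"hand":1,"dx":0,"dy":0,"dz":-0.4,"wx":0,"wy":0,"wz":0},{"hand":1,"dx":0,"dy":0,"dz":-0.4,"wx":0,"wy":0,"wz":0},{"hand":1,"dx":0,"dy":0,"dz":0,"wx":0,"wy":0,"wz":0}]'
python3 - <<'E'
from h import *
p=np.array([.505,-.2485,.0195]); R=tool(-25,25)
togo(p+R[:,2]*.013,R); print(bot.read_state()['joint_positions'].round(1))
snap('wrist','w5')
E
```

```text
time_s: 6.45
position: [0.5094, -0.2498, 0.0078]
tcp_rot: [[0.822, -0.422, 0.383], [-0.383, -0.907, -0.178], [0.422, -0.001, -0.907]]
force: [-0.6, -0.3, 0.3]
opening: 0.998
togo cm [ 0.06 -0.1  -0.  ] rot [-0.001 -0.    -0.001] at [ 0.5094 -0.2498  0.0078] F [-0.6 -0.3  0.3] op 0.998 t 6.45
[-41.2  44.6 117.6 132.6   9.2 -57.7]
```

View pics/w5.png

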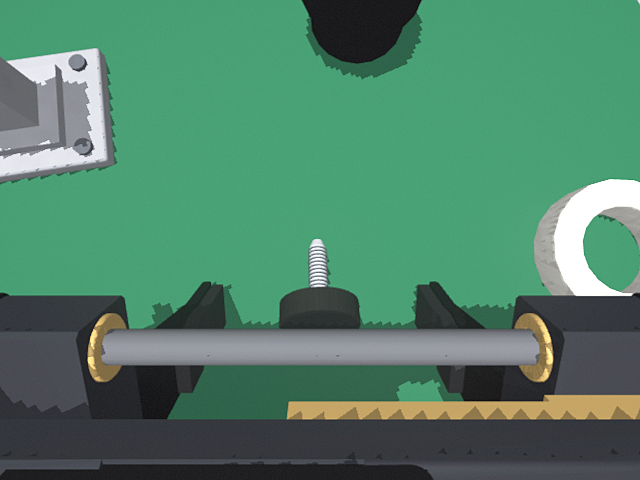

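The pad at (320,308) sits centred between the fingers, with the stud straight ahead at (317,265). I'll close and then lift a little.

```bash
python3 -m handwheel '[{"hand":-1,"dx":0,"dy":0,"dz":0,"wx":0,"wy":0,"wz":0},{"hand":-1,"dx":0,"dy":0,"dz":0,"wx":0,"wy":0,"wz":0},{"hand":-1,"dx":0,"dy":0,"dz":0,"wx":0,"wy":0,"wz":0},{"hand":-1,"dx":0,"dy":0,"dz":0,"wx":0,"wy":0,"wz":0},{"hand":-1,"dx":0,"dy":0,"dz":0,"wx":0,"wy":0,"wz":0},{"hand":-1,"dx":0,"dy":0,"dz":0,"wx":0,"wy":0,"wz":0},{"hand":-1,"dx":0,"dy":0,"dz":0,"wx":0,"wy":0,"wz":0},{"hand":-1,"dx":0,"dy":0,"dz":0,"wx":0,"wy":0,"wz":0}]'
python3 -m handwheel '[{"hand":-1,"dx":0,"dy":0,"dz":1,"wx":0,"wy":0,"wz":0},{"hand":-1,"dx":0,"dy":0,"dz":2,"wx":0,"wy":0,"wz":0},{"hand":-1,"dx":0,"dy":0,"dz":2,"wx":0,"wy":0,"wz":0},{"hand":-1,"dx":0,"dy":0,"dz":0,"wx":0,"wy":0,"wz":0}]'
python3 - <<'E'
from h import *
snap('wrist','w6'); print(bot.read_state()['joint_positions'].round(1))
E
```

```text
time_s: 7.3
position: [0.5092, -0.2499, 0.007]
tcp_rot: [[0.822, -0.422, 0.382], [-0.383, -0.906, -0.177], [0.421, -0.001, -0.907]]
force: [-0.1, 0.4, 0.0]
opening: 0.376
time_s: 7.7
position: [0.5106, -0.249, 0.0421]
tcp_rot: [[0.822, -0.419, 0.386], [-0.381, -0.908, -0.174], [0.423, -0.004, -0.906]]
force: [-0.3, -1.0, 0.2]
opening: 0.38
[-41.2  40.1 117.2 101.    7.2 -25.8]
```

View pics/w6.png

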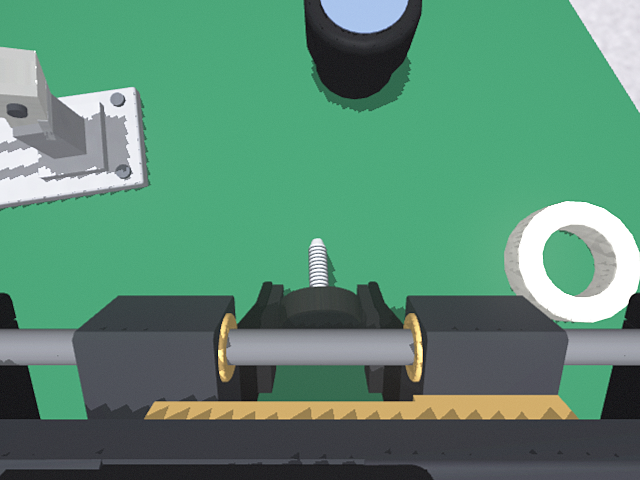

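The foot is held: the opening is 0.38, about 33 mm, and the stud at (317,240) hasn't moved. Now I'll lift and take the tilt out.

```bash
python3 -m handwheel '[{"hand":-1,"dx":0,"dy":0,"dz":2,"wx":0,"wy":0,"wz":0},{"hand":-1,"dx":0,"dy":0,"dz":2,"wx":0.02,"wy":0.04,"wz":0},{"hand":-1,"dx":0,"dy":0,"dz":2,"wx":0.02,"wy":0.04,"wz":0},{"hand":-1,"dx":0,"dy":0,"dz":2.5,"wx":0.03,"wy":0.06,"wz":0},{"hand":-1,"dx":0,"dy":0,"dz":2.5,"wx":0.03,"wy":0.06,"wz":0},{"hand":-1,"dx":0,"dy":0,"dz":2.5,"wx":0.03,"wy":0.06,"wz":0},{"hand":-1,"dx":0,"dy":0,"dz":2.5,"wx":0.03,"wy":0.06,"wz":0},{"hand":-1,"dx":0,"dy":0,"dz":2.5,"wx":0.03,"wy":0.06,"wz":0},{"hand":-1,"dx":0,"dy":0,"dz":2.5,"wx":0,"wy":0,"wz":0},{"hand":-1,"dx":0,"dy":0,"dz":0,"wx":0,"wy":0,"wz":0}]'
cat >> h.py <<'E'
OT=np.array([.6501,-.1669]); PSI=np.radians(74.0)
E
python3 - <<'E'
from h import *
R0=np.array([[.822,-.422,.382],[-.383,-.906,-.177],[.421,-.001,-.907]]); 
off=R0.T@(np.array([.505,-.2485,.0195])-np.array([.5092,-.2499,.0075])); print('pad in tool',off)
R=tool(74,-16); 
for h in (.0,.08):
    pad=tr(OT,PSI,0,.165,.0065)+[0,0,h]; togo(pad-R@off,R)
print(bot.read_state()['joint_positions'].round(1))
E
```

```text
time_s: 8.75
position: [0.5319, -0.2358, 0.1802]
tcp_rot: [[0.886, -0.4, 0.233], [-0.408, -0.913, -0.017], [0.219, -0.079, -0.972]]
force: [0.4, -0.4, -1.0]
opening: 0.377
pad in tool [ 0.0010634  0.000492  -0.0127362]
togo cm [15.7  20.58 -3.65] rot [-0.321  0.476  1.684] at [ 0.5319 -0.2358  0.1802] F [ 0.4 -0.4 -1. ] op 0.377 t 8.75
togo cm [15.7  20.58  4.35] rot [-0.321  0.476  1.684] at [ 0.5319 -0.2358  0.1802] F [ 0.4 -0.4 -1. ] op 0.377 t 8.75
[-39.   26.  100.8  11.3  42.7  67.6]
```

```bash
python3 -m handwheel '[{"hand":-1,"dx":0,"dy":0,"dz":3,"wx":-0.023,"wy":0.034,"wz":0.12},{"hand":-1,"dx":0.5,"dy":0.5,"dz":3,"wx":-0.023,"wy":0.034,"wz":0.12},{"hand":-1,"dx":1.2,"dy":1.6,"dz":2,"wx":-0.023,"wy":0.034,"wz":0.12},{"hand":-1,"dx":1.2,"dy":1.6,"dz":0,"wx":-0.023,"wy":0.034,"wz":0.12},{"hand":-1,"dx":1.2,"dy":1.6,"dz":0,"wx":-0.023,"wy":0.034,"wz":0.12},{"hand":-1,"dx":1.2,"dy":1.6,"dz":0,"wx":-0.023,"wy":0.034,"wz":0.12},{"hand":-1,"dx":1.2,"dy":1.6,"dz":0,"wx":-0.023,"wy":0.034,"wz":0.12},{"hand":-1,"dx":1.2,"dy":1.6,"dz":0,"wx":-0.023,"wy":0.034,"wz":0.12},{"hand":-1,"dx":1.2,"dy":1.6,"dz":0,"wx":-0.023,"wy":0.034,"wz":0.12},{"hand":-1,"dx":1.2,"dy":1.6,"dz":0,"wx":-0.023,"wy":0.034,"wz":0.12}]'
python3 -m handwheel '[{"hand":-1,"dx":1.2,"dy":1.6,"dz":0,"wx":-0.023,"wy":0.034,"wz":0.12},{"hand":-1,"dx":1.2,"dy":1.6,"dz":0,"wx":-0.023,"wy":0.034,"wz":0.12},{"hand":-1,"dx":1.2,"dy":1.6,"dz":0,"wx":-0.023,"wy":0.034,"wz":0.12},{"hand":-1,"dx":1.2,"dy":1.6,"dz":0,"wx":-0.023,"wy":0.034,"wz":0.12},{"hand":-1,"dx":0,"dy":0,"dz":0,"wx":0,"wy":0,"wz":0},{"hand":-1,"dx":0,"dy":0,"dz":0,"wx":0,"wy":0,"wz":0}]'
cat >> h.py <<'E'
OFF=np.array([.0010,.0005,-.0127])
E
python3 - <<'E'
from h import *
R=tool(74,-16)
for h in (.0,.06): togo(tr(OT,PSI,0,.165,.0065)+[0,0,h]-R@OFF,R)
print(bot.read_state()['joint_positions'].round(1))
snap('wrist','w7'); snap('scene','s7')
C,im,d=load('s7'); cv2.imwrite('pics/s7c.png',cv2.resize(im[150:320,220:380],(750,797),interpolation=cv2.INTER_CUBIC)[:600,:,::-1])
E
```

```text
time_s: 9.75
position: [0.6295, -0.0999, 0.2542]
tcp_rot: [[0.691, 0.721, -0.049], [0.709, -0.69, -0.147], [-0.14, 0.067, -0.988]]
force: [0.0, -0.2, 0.1]
opening: 0.376
time_s: 10.35
position: [0.677, -0.037, 0.2545]
tcp_rot: [[0.268, 0.96, -0.08], [0.921, -0.279, -0.27], [-0.282, -0.001, -0.96]]
force: [-0.1, -0.1, -0.0]
opening: 0.379
togo cm [  1.19   0.71 -11.08] rot [ 0.006 -0.003  0.004] at [ 0.677  -0.037   0.2545] F [-0.1 -0.1 -0. ] op 0.379 t 10.35
togo cm [ 1.19  0.71 -5.08] rot [ 0.006 -0.003  0.004] at [ 0.677  -0.037   0.2545] F [-0.1 -0.1 -0. ] op 0.379 t 10.35
[ -5.4  35.5  68.5 -16.3  79.7  14.3]
```

View pics/w7.png

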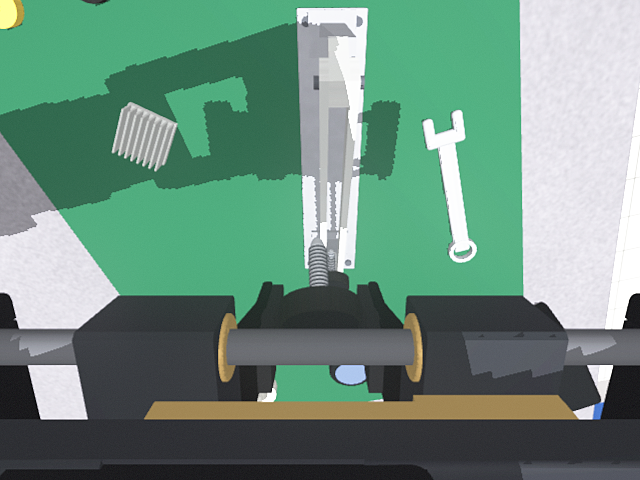

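View pics/s7c.png

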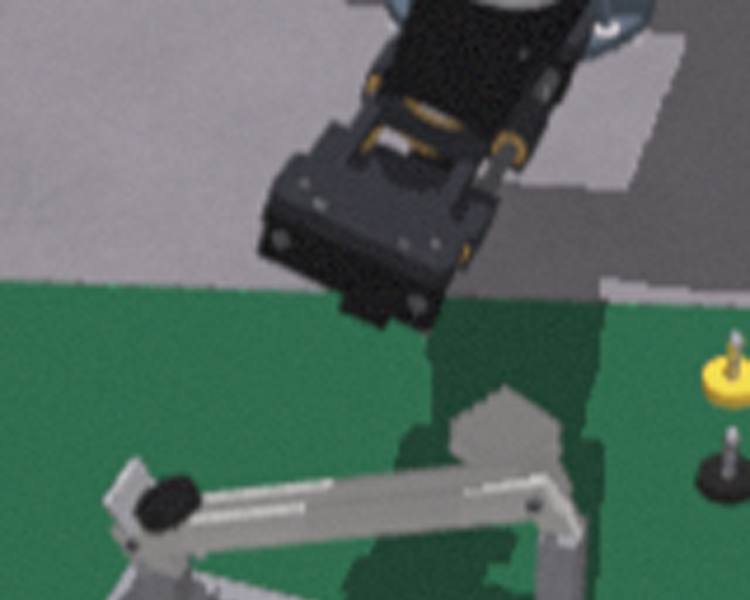

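The foot still sits the same way in the hand: stud base at (320,285), tip at (318,240). I'll check the stud's alignment against the slot using wrist depth.

```bash
python3 - <<'E'
from h import *
C,im,d=load('w7')
cv2.imwrite('pics/w7c.png',cv2.resize(im[225:325,270:370],(600,600),interpolation=cv2.INTER_CUBIC)[:,:,::-1])
s=bot.read_state(); R=s['tcp_rot']; p=s['position']
P=cloud(C,d)
for v in range(238,290,4):
    row=d[v,300:345]; zmin=row[row>0].min(); k=np.where((row>0)&(row<zmin+.008))[0]+300
    q=(P[v,k]-p)@R; print(v,k.min(),k.max(),round((k.min()+k.max())/2,1),(q.mean(0)*1000).round(1))
t=(tr(OT,PSI,0,.165,0)); 
E
```

```text
238 314 319 316.5 [27.9 -2.5 13.9]
242 311 322 316.5 [26.9 -2.5 10.7]
246 309 324 316.5 [25.6 -2.5  8.8]
250 308 325 316.5 [24.  -2.5  7.8]
254 308 326 317.0 [22.5 -2.2  6.3]
258 308 326 317.0 [21.2 -2.2  4.6]
262 308 326 317.0 [19.8 -2.2  3.2]
266 309 326 317.5 [18.5 -1.9  1.4]
270 309 327 318.0 [17.2 -1.7  0. ]
274 309 327 318.0 [15.9 -1.7 -1.6]
278 309 327 318.0 [14.6 -1.7 -3.2]
282 309 327 318.0 [13.3 -1.7 -4.5]
286 308 336 322.0 [ 17.8  -0.  -19.8]
```

View pics/w7c.png

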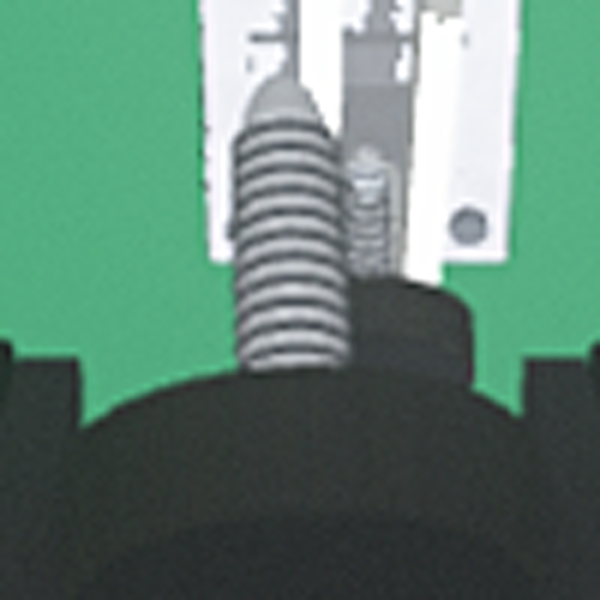

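The stud leans about 2° towards tool -y. I'll correct the roll, go down to just above the slot and compare directly.

```bash
python3 -m handwheel '[{"hand":-1,"dx":0.6,"dy":0.3,"dz":-1.5,"wx":-0.004,"wy":-0.017,"wz":-0.005},{"hand":-1,"dx":0.7,"dy":0.4,"dz":-1.5,"wx":0,"wy":-0.017,"wz":-0.005},{"hand":-1,"dx":0,"dy":0,"dz":-1.8,"wx":0,"wy":0,"wz":0},{"hand":-1,"dx":0,"dy":0,"dz":-1.8,"wx":0,"wy":0,"wz":0},{"hand":-1,"dx":0,"dy":0,"dz":0,"wx":0,"wy":0,"wz":0},{"hand":-1,"dx":0,"dy":0,"dz":0,"wx":0,"wy":0,"wz":0}]'
python3 - <<'E'
from h import *
snap('wrist','w8')
C,im,d=load('w8')
cv2.imwrite('pics/w8c.png',cv2.resize(im[100:325,220:420],(533,600),interpolation=cv2.INTER_CUBIC)[:,:,::-1])
R=tool(74,-16); togo(tr(OT,PSI,0,.165,.0065)-R@OFF,R)
E
```

```text
time_s: 11.05
position: [0.6906, -0.0321, 0.1913]
tcp_rot: [[0.29, 0.956, -0.047], [0.916, -0.291, -0.276], [-0.277, 0.037, -0.96]]
force: [0.2, -0.6, 0.5]
opening: 0.382
togo cm [-0.25  0.21 -4.85] rot [0.012 0.037 0.016] at [ 0.6913 -0.032   0.1921] F [ 0.8 -0.1  1.2] op 0.375 t 11.1
```

View pics/w8c.png

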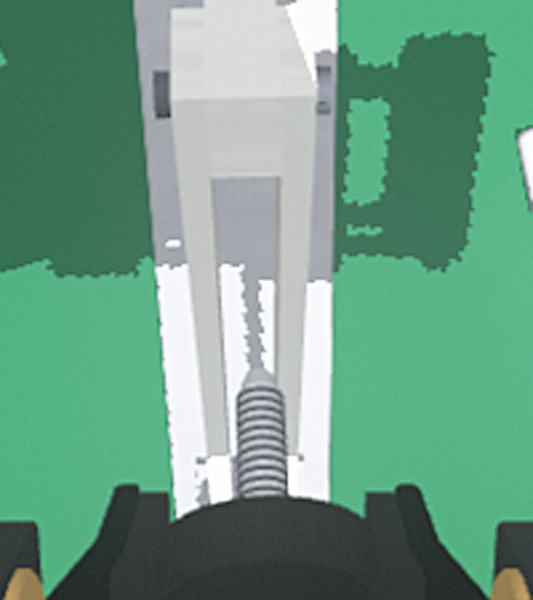

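The slot opens up in front of the stud: its centre is at about crop (255,372) and the stud tip is at (258,372), so they're nearly aligned. I'll quantify it in track axes.

```bash
python3 - <<'E'
from h import *
C,im,d=load('w8'); sc=600/225
P=cloud(C,d)
O=tr(OT,PSI,0,0,0); ex=tr(OT,PSI,1,0,0)-O; ey=tr(OT,PSI,0,1,0)-O; ez=np.cross(ex,ey)
def T(p): q=np.asarray(p)-O; return np.array([q@ex,q@ey,q@ez])*1000
def onplane(u,v): 
    o,dd=ray(C,u,v); return o+dd*((O-o)@ez)/(dd@ez)
for y,l,r in ((178,211,279),(260,216.5,281.5),(340,221.5,284.3),(420,226.8,287)):
    u=(l+r)/2; a,b,c=[T(onplane(220+k/sc-.3,100+y/sc)) for k in(l,u,r)]; print('slot',a.round(1),b.round(1),c.round(1))
for v in range(240,286,5):
    row=d[v,300:345]; zmin=row[row>0].min(); k=np.where((row>0)&(row<zmin+.008))[0]+300
    print('stud',v,k.min(),k.max(),T(P[v,k].mean(0)).round(1))
for y,u in ((120,190),(120,300),(300,208),(300,292)): print('bar depth',T(P[int(100+y/sc),int(220+u/sc)]).round(1))
E
```

```text
slot [ -5.6 218.4   0. ] [ -0.3 218.2   0. ] [  5. 218.   0.]
slot [ -5.6 198.2   0. ] [  0. 198.   0.] [  5.7 197.7   0. ]
slot [ -5.6 174.    0. ] [  0.5 173.7   0. ] [  6.5 173.3   0. ]
slot [ -5.5 143.6   0. ] [  1.  143.1   0. ] [  7.6 142.7   0. ]
stud 240 312 321 [  1.  186.1  15.7]
stud 245 310 324 [  1.1 187.   19. ]
stud 250 308 325 [  0.8 186.8  21.6]
stud 255 308 326 [  0.9 186.9  24.3]
stud 260 308 326 [  0.8 186.8  26.9]
stud 265 308 326 [  0.7 186.6  29.3]
stud 270 309 327 [  1.1 187.   32. ]
stud 275 309 327 [  1.  187.   34.5]
stud 280 309 327 [  0.9 186.8  36.9]
stud 285 317 328 [  2.4 200.3  46. ]
bar depth [ -8.1 230.7   0. ]
bar depth [  7.8 231.4   1.5]
bar depth [ -7.4 187.9   0.5]
bar depth [  7.5 188.2   1.3]
```

Stud x is +0.9 mm against the slot centre at about +0.2 mm. The stud is square to the tops, and its tip is 13–15 mm above them. I'll shift it -0.7 mm across and go down.

```bash
python3 -m handwheel '[{"hand":-1,"dx":-0.07,"dy":0.02,"dz":-0.8,"wx":0,"wy":0,"wz":0},{"hand":-1,"dx":0,"dy":0,"dz":-1,"wx":0,"wy":0,"wz":0},{"hand":-1,"dx":0,"dy":0,"dz":-1,"wx":0,"wy":0,"wz":0},{"hand":-1,"dx":0,"dy":0,"dz":0,"wx":0,"wy":0,"wz":0}]'
python3 - <<'E'
from h import *
R=tool(74,-16); togo(tr(OT,PSI,0,.165,.0065)-R@OFF,R)
snap('wrist','w9')
C,im,d=load('w9')
cv2.imwrite('pics/w9c.png',cv2.resize(im[100:325,220:420],(533,600),interpolation=cv2.INTER_CUBIC)[:,:,::-1])
E
```

```text
time_s: 11.5
position: [0.6888, -0.0307, 0.1608]
tcp_rot: [[0.288, 0.956, -0.05], [0.917, -0.29, -0.275], [-0.278, 0.033, -0.96]]
force: [0.5, 0.7, -0.2]
opening: 0.377
togo cm [ 0.    0.08 -1.71] rot [0.012 0.031 0.015] at [ 0.6888 -0.0307  0.1608] F [ 0.5  0.7 -0.2] op 0.377 t 11.5
```

View pics/w9c.png

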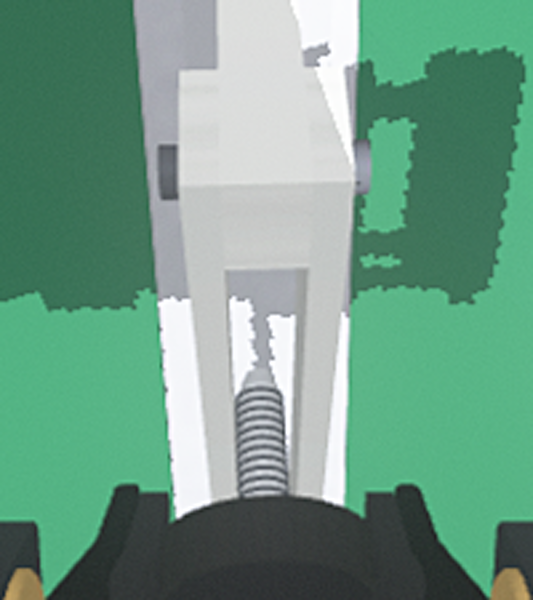

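The stud is in the slot with no contact force, though it sits slightly left of centre. I'll shift it +0.5 mm across and continue down.

```bash
python3 -m handwheel '[{"hand":-1,"dx":0.05,"dy":-0.01,"dz":-0.4,"wx":0,"wy":0,"wz":0},{"hand":-1,"dx":0,"dy":0,"dz":-0.6,"wx":0,"wy":0,"wz":0},{"hand":-1,"dx":0,"dy":0,"dz":-0.5,"wx":0,"wy":0,"wz":0},{"hand":-1,"dx":0,"dy":0,"dz":0,"wx":0,"wy":0,"wz":0}]'
python3 - <<'E'
from h import *
R=tool(74,-16); togo(tr(OT,PSI,0,.165,.0065)-R@OFF,R)
snap('wrist','w10')
C,im,d=load('w10')
cv2.imwrite('pics/w10c.png',cv2.resize(im[100:325,220:420],(533,600),interpolation=cv2.INTER_CUBIC)[:,:,::-1])
snap('scene','s10')
C,im,d=load('s10'); cv2.imwrite('pics/s10c.png',cv2.resize(im[210:310,230:360],(780,600),interpolation=cv2.INTER_CUBIC)[:,:,::-1])
E
```

```text
time_s: 11.95
position: [0.6903, -0.031, 0.1472]
tcp_rot: [[0.288, 0.956, -0.047], [0.916, -0.29, -0.276], [-0.277, 0.036, -0.96]]
force: [-0.6, -0.4, -0.1]
opening: 0.378
togo cm [-0.15  0.1  -0.35] rot [0.012 0.034 0.015] at [ 0.6903 -0.031   0.1472] F [-0.6 -0.4 -0.1] op 0.378 t 11.95
```

View pics/w10c.png

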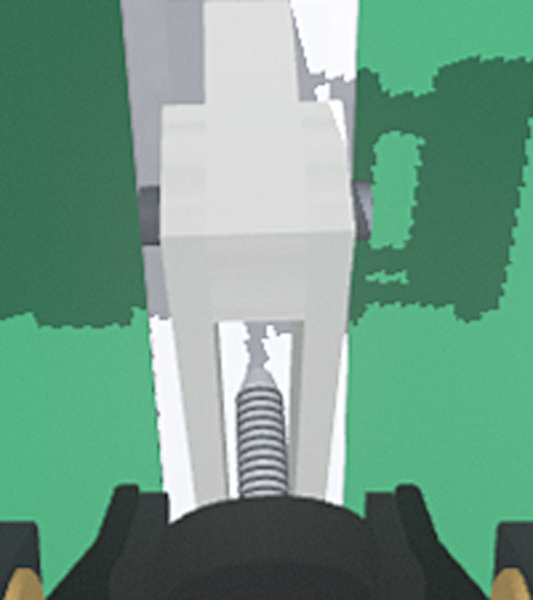

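View pics/s10c.png

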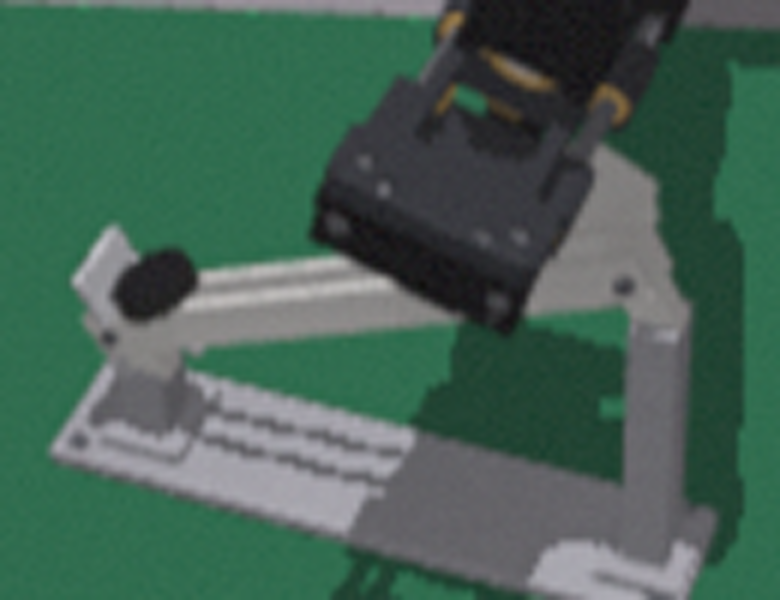

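The stud is centred in the slot. I'll take the last 3–4 mm in small steps while watching the force.

```bash
python3 -m handwheel '[{"hand":-1,"dx":0,"dy":0,"dz":-0.2,"wx":0,"wy":0,"wz":0},{"hand":-1,"dx":0,"dy":0,"dz":-0.15,"wx":0,"wy":0,"wz":0},{"hand":-1,"dx":0,"dy":0,"dz":0,"wx":0,"wy":0,"wz":0},{"hand":-1,"dx":0,"dy":0,"dz":0,"wx":0,"wy":0,"wz":0}]'
python3 -m handwheel '[{"hand":-1,"dx":0,"dy":0,"dz":-0.1,"wx":0,"wy":0,"wz":0},{"hand":-1,"dx":0,"dy":0,"dz":0,"wx":0,"wy":0,"wz":0}]'
```

```text
time_s: 12.45
position: [0.6909, -0.0311, 0.1448]
tcp_rot: [[0.289, 0.956, -0.046], [0.916, -0.29, -0.276], [-0.277, 0.038, -0.96]]
force: [1.1, -0.4, -0.6]
opening: 0.377
time_s: 12.65
position: [0.6908, -0.031, 0.1437]
tcp_rot: [[0.289, 0.956, -0.046], [0.916, -0.29, -0.276], [-0.277, 0.038, -0.96]]
force: [0.1, -1.1, -0.4]
opening: 0.377
```

```bash
python3 -m handwheel '[{"hand":1,"dx":0,"dy":0,"dz":0,"wx":0,"wy":0,"wz":0},{"hand":1,"dx":0,"dy":0,"dz":0,"wx":0,"wy":0,"wz":0},{"hand":1,"dx":0,"dy":0,"dz":0,"wx":0,"wy":0,"wz":0},{"hand":1,"dx":0,"dy":0,"dz":0,"wx":0,"wy":0,"wz":0},{"hand":1,"dx":0,"dy":0,"dz":0,"wx":0,"wy":0,"wz":0},{"hand":1,"dx":0,"dy":0,"dz":0,"wx":0,"wy":0,"wz":0},{"hand":1,"dx":0,"dy":0,"dz":0,"wx":0,"wy":0,"wz":0}]'
python3 - <<'E'
from h import *
snap('scene','s11'); snap('wrist','w11')
C,im,d=load('s11'); a=cv2.resize(im[210:310,230:360],(780,600),interpolation=cv2.INTER_CUBIC)[:,:,::-1]
cv2.imwrite('pics/s11c.png',a)
E
```

```text
time_s: 13.35
position: [0.6909, -0.031, 0.1438]
tcp_rot: [[0.289, 0.956, -0.046], [0.916, -0.29, -0.276], [-0.277, 0.038, -0.96]]
force: [0.5, -0.1, -0.7]
opening: 0.926
```

View pics/s11c.png

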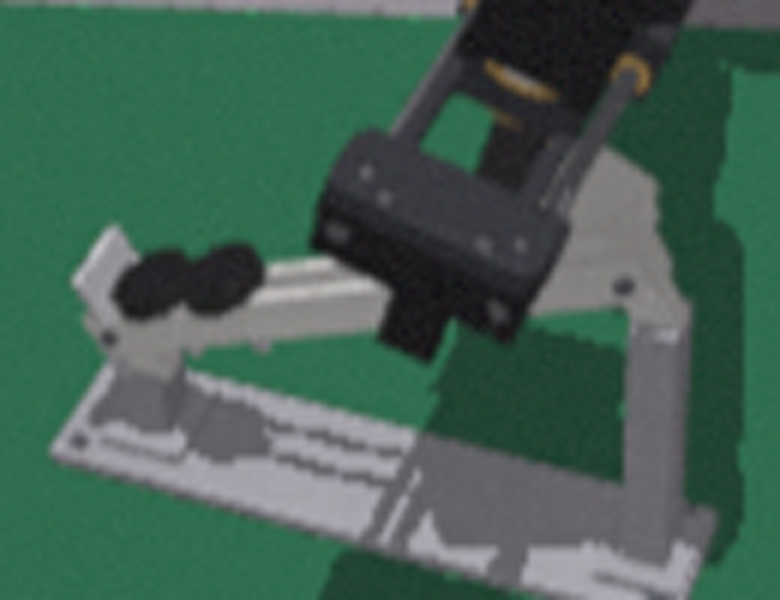

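View pics/w11.png

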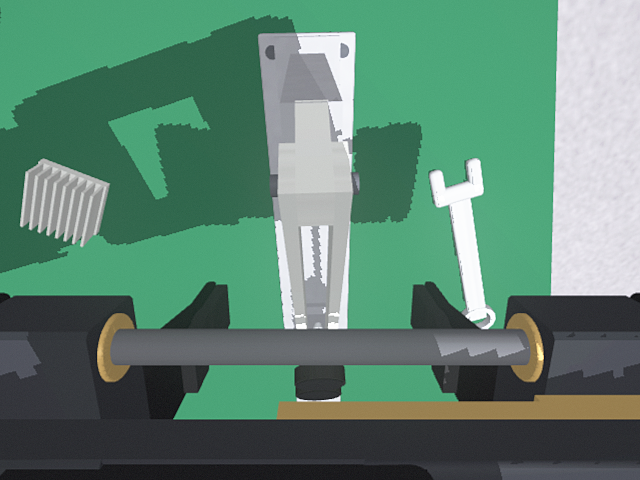

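The first foot has run down and sits against the loaded one; in the scene crop the pads are at (155,285) and (225,278). Next I'll lift straight off and head for the standing foot.

```bash
python3 -m handwheel '[{"hand":1,"dx":0,"dy":0,"dz":1,"wx":0,"wy":0,"wz":0},{"hand":1,"dx":0,"dy":0,"dz":2,"wx":0,"wy":0,"wz":0},{"hand":1,"dx":0,"dy":0,"dz":3,"wx":0,"wy":0,"wz":0},{"hand":1,"dx":0,"dy":0,"dz":4,"wx":0,"wy":0,"wz":0},{"hand":1,"dx":-2,"dy":0,"dz":3,"wx":0,"wy":0,"wz":0},{"hand":0,"dx":-3,"dy":1,"dz":0,"wx":0,"wy":0,"wz":0},{"hand":0,"dx":-3,"dy":1,"dz":0,"wx":0,"wy":0,"wz":0},{"hand":0,"dx":-3,"dy":1,"dz":0,"wx":0,"wy":0,"wz":0},{"hand":0,"dx":-3,"dy":1,"dz":0,"wx":0,"wy":0,"wz":0},{"hand":0,"dx":0,"dy":0,"dz":0,"wx":0,"wy":0,"wz":0}]'
python3 - <<'E'
from h import *
snap('wrist','w12')
R=tool(74,40); g=np.array([.530,.139,.035]); togo(g+R[:,2]*(.0187-.08),R)
E
```

```text
time_s: 14.45
position: [0.5465, 0.0104, 0.2746]
tcp_rot: [[0.287, 0.957, -0.049], [0.917, -0.289, -0.275], [-0.278, 0.034, -0.96]]
force: [0.5, -1.0, -0.5]
opening: 0.629
togo cm [ -3.03   9.15 -19.3 ] rot [ 0.949 -0.243  0.031] at [0.5494 0.0096 0.2749] F [ 0.3 -0.   0.6] op 0.583 t 14.5
```

View pics/w12.png

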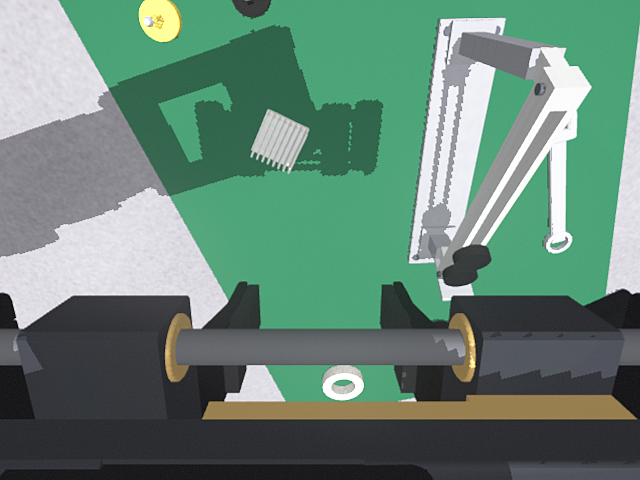

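Both feet on the track are by the stop at about (465,262). The standing black foot is only just at the top edge, (252,3). I'll rotate the tool towards it and come closer.

```bash
python3 -m handwheel '[{"hand":0,"dx":-0.4,"dy":0.6,"dz":-1,"wx":0.12,"wy":-0.03,"wz":0.004},{"hand":0,"dx":-0.4,"dy":0.6,"dz":-1,"wx":0.12,"wy":-0.03,"wz":0.004},{"hand":0,"dx":-0.4,"dy":0.6,"dz":-1,"wx":0.12,"wy":-0.03,"wz":0.004},{"hand":0,"dx":-0.4,"dy":0.6,"dz":-1,"wx":0.12,"wy":-0.03,"wz":0.004},{"hand":0,"dx":-0.4,"dy":0.6,"dz":-1,"wx":0.12,"wy":-0.03,"wz":0.004},{"hand":0,"dx":-0.4,"dy":0.6,"dz":-1,"wx":0.12,"wy":-0.03,"wz":0.004},{"hand":0,"dx":-0.4,"dy":0.6,"dz":-1,"wx":0.12,"wy":-0.03,"wz":0.004},{"hand":0,"dx":-0.4,"dy":0.6,"dz":-1,"wx":0.11,"wy":-0.03,"wz":0.004},{"hand":0,"dx":0,"dy":0,"dz":0,"wx":0,"wy":0,"wz":0},{"hand":0,"dx":0,"dy":0,"dz":0,"wx":0,"wy":0,"wz":0}]'
python3 - <<'E'
from h import *
snap('wrist','w13')
R=tool(74,40); g=np.array([.530,.139,.035]); togo(g+R[:,2]*(.0187-.05),R)
print(bot.read_state()['joint_positions'].round(1))
E
```

```text
time_s: 15.5
position: [0.52, 0.0556, 0.1936]
tcp_rot: [[0.213, 0.961, 0.174], [0.737, -0.275, 0.617], [0.641, -0.003, -0.767]]
force: [-0.1, -0.1, 0.4]
opening: 0.5
togo cm [  0.43   6.35 -13.53] rot [ 0.002 -0.002 -0.002] at [0.5202 0.0561 0.1943] F [0.4 0.1 0.9] op 0.5 t 15.55
[-29.   28.7 107.3  44.3  63.2 -40.7]
```

View pics/w13.png

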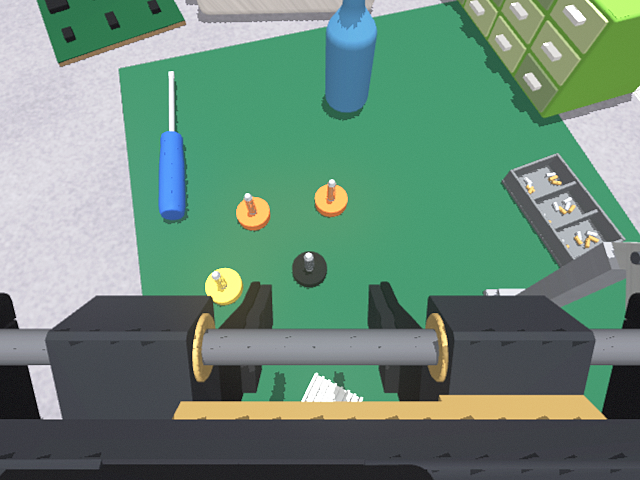

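The black foot's pad is at (309,270) with its tip at (308,256). The orange ones are at (253,213) and (331,200), and yellow is at (223,286), so the black one is unmistakable. I'll measure it.

```bash
python3 - <<'E'
from h import *
C,im,d=load('w13')
m=((im.max(2)<70)).astype(np.uint8); m[283:]=0
n,l,s,ce=cv2.connectedComponentsWithStats(m)
for i in range(1,n):
    if 300<s[i,4]<3000: print(s[i],ce[i], onz(C,*ce[i],.010))
print('pad bbox c',onz(C,309.5,270,.008)); print('tip',onz(C,308,255.5,.043))
cv2.imwrite('pics/w13c.png',cv2.resize(im[240:300,280:340],(480,480),interpolation=cv2.INTER_CUBIC)[:,:,::-1])
E
```

```text
pad bbox c [0.53159266 0.13669565 0.008     ]
tip [0.53157607 0.13811523 0.043     ]
```

View pics/w13c.png

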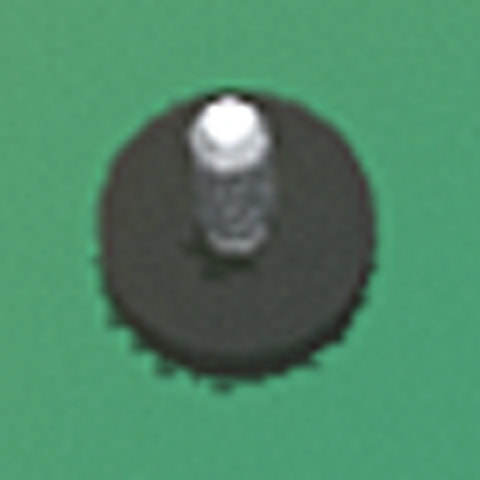

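Top and wrist views agree within about 1.5 mm on (0.531, 0.138), so I'll approach.

```bash
python3 -m handwheel '[{"hand":0,"dx":0.1,"dy":1.3,"dz":-2.7,"wx":0,"wy":0,"wz":0},{"hand":0,"dx":0.1,"dy":1.3,"dz":-2.7,"wx":0,"wy":0,"wz":0},{"hand":0,"dx":0.1,"dy":1.3,"dz":-2.7,"wx":0,"wy":0,"wz":0},{"hand":0,"dx":0.1,"dy":1.3,"dz":-2.7,"wx":0,"wy":0,"wz":0},{"hand":0,"dx":0.1,"dy":1.0,"dz":-2.7,"wx":0,"wy":0,"wz":0},{"hand":0,"dx":0,"dy":0,"dz":0,"wx":0,"wy":0,"wz":0},{"hand":0,"dx":0,"dy":0,"dz":0,"wx":0,"wy":0,"wz":0}]'
python3 - <<'E'
from h import *
R=tool(74,40); g=np.array([.531,.138,.035]); togo(g+R[:,2]*(.0187),R)
snap('wrist','w14')
E
```

```text
time_s: 16.25
position: [0.5248, 0.1195, 0.0597]
tcp_rot: [[0.209, 0.963, 0.173], [0.737, -0.271, 0.619], [0.643, -0.001, -0.766]]
force: [-0.5, 0.4, 0.2]
opening: 0.501
togo cm [ 0.95  3.   -3.9 ] rot [-0.    -0.001 -0.005] at [0.5248 0.1195 0.0597] F [-0.5  0.4  0.2] op 0.501 t 16.25
```

View pics/w14.png

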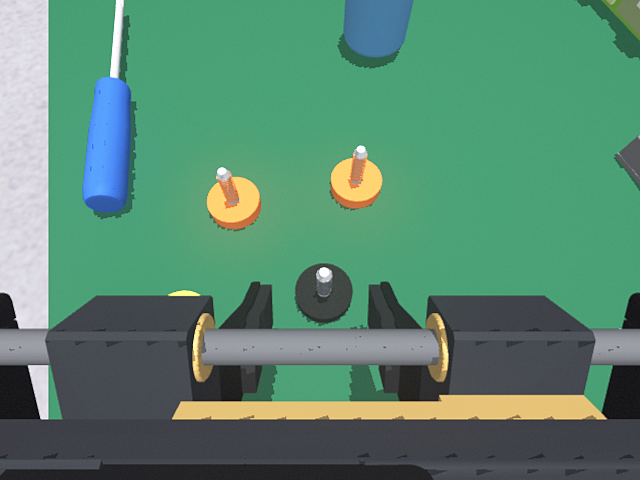

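The stud at (324,280) is centred between the fingers, and the look-alikes are clear of them. Final approach and grip.

```bash
python3 -m handwheel '[{"hand":0,"dx":0.3,"dy":1,"dz":-1.3,"wx":0,"wy":0,"wz":0},{"hand":0,"dx":0.3,"dy":1,"dz":-1.3,"wx":0,"wy":0,"wz":0},{"hand":0,"dx":0.3,"dy":1,"dz":-1.3,"wx":0,"wy":0,"wz":0},{"hand":0,"dx":0,"dy":0,"dz":0,"wx":0,"wy":0,"wz":0},{"hand":-1,"dx":0,"dy":0,"dz":0,"wx":0,"wy":0,"wz":0},{"hand":-1,"dx":0,"dy":0,"dz":0,"wx":0,"wy":0,"wz":0},{"hand":-1,"dx":0,"dy":0,"dz":0,"wx":0,"wy":0,"wz":0},{"hand":-1,"dx":0,"dy":0,"dz":0,"wx":0,"wy":0,"wz":0},{"hand":-1,"dx":0,"dy":0,"dz":0,"wx":0,"wy":0,"wz":0},{"hand":-1,"dx":0,"dy":0,"dz":0,"wx":0,"wy":0,"wz":0}]'
python3 - <<'E'
from h import *
R=tool(74,40); g=np.array([.531,.138,.035]); togo(g+R[:,2]*(.0187),R)
E
```

```text
time_s: 17.3
position: [0.5331, 0.1488, 0.02]
tcp_rot: [[0.211, 0.962, 0.174], [0.736, -0.274, 0.619], [0.643, -0.003, -0.766]]
force: [0.4, -1.2, 2.5]
opening: 0.08
togo cm [0.13 0.08 0.07] rot [-0.001 -0.003 -0.002] at [0.5331 0.1488 0.02  ] F [ 0.4 -1.2  2.5] op 0.08 t 17.3
```

The stud is gripped: opening 0.08, about 7 mm. I'll lift, swing over to the clear patch of mat and rotate by -80° so the stud ends near level.

```bash
python3 -m handwheel '[{"hand":-1,"dx":0,"dy":0,"dz":1.5,"wx":0,"wy":0,"wz":0},{"hand":-1,"dx":0,"dy":0,"dz":3,"wx":0,"wy":0,"wz":0},{"hand":-1,"dx":0,"dy":0,"dz":4,"wx":0,"wy":0,"wz":0},{"hand":-1,"dx":0,"dy":-1,"dz":4,"wx":-0.122,"wy":0.035,"wz":0},{"hand":-1,"dx":0,"dy":-2,"dz":2,"wx":-0.122,"wy":0.035,"wz":0},{"hand":-1,"dx":0,"dy":-2.5,"dz":0,"wx":-0.122,"wy":0.035,"wz":0},{"hand":-1,"dx":0,"dy":-2.5,"dz":0,"wx":-0.122,"wy":0.035,"wz":0},{"hand":-1,"dx":0,"dy":-2.5,"dz":0,"wx":-0.122,"wy":0.035,"wz":0},{"hand":-1,"dx":0,"dy":-2.5,"dz":0,"wx":-0.122,"wy":0.035,"wz":0},{"hand":-1,"dx":0,"dy":-2.5,"dz":0,"wx":-0.122,"wy":0.035,"wz":0}]'
python3 -m handwheel '[{"hand":-1,"dx":0,"dy":-2.5,"dz":0,"wx":-0.122,"wy":0.035,"wz":0},{"hand":-1,"dx":-0.4,"dy":-2.5,"dz":0,"wx":-0.122,"wy":0.035,"wz":0},{"hand":-1,"dx":-0.4,"dy":-2.5,"dz":0,"wx":-0.122,"wy":0.035,"wz":0},{"hand":-1,"dx":-0.4,"dy":-2.5,"dz":0,"wx":-0.122,"wy":0.035,"wz":0},{"hand":-1,"dx":-0.4,"dy":-2.5,"dz":0,"wx":0,"wy":0,"wz":0},{"hand":-1,"dx":-0.4,"dy":-1.5,"dz":0,"wx":0,"wy":0,"wz":0},{"hand":-1,"dx":0,"dy":0,"dz":0,"wx":0,"wy":0,"wz":0},{"hand":-1,"dx":0,"dy":0,"dz":0,"wx":0,"wy":0,"wz":0}]'
python3 - <<'E'
from h import *
R=tool(74,-40); togo([.5093,-.1451,.0111],R)
snap('wrist','w15'); print(bot.read_state()['joint_positions'].round(1))
E
```

```text
time_s: 18.3
position: [0.5325, -0.0043, 0.157]
tcp_rot: [[0.271, 0.961, -0.053], [0.948, -0.276, -0.159], [-0.167, -0.007, -0.986]]
force: [0.3, -0.5, -1.4]
opening: 0.081
time_s: 19.1
position: [0.5123, -0.1435, 0.1565]
tcp_rot: [[0.217, 0.96, -0.18], [0.753, -0.281, -0.594], [-0.621, -0.007, -0.784]]
force: [0.9, 0.5, 0.1]
opening: 0.08
togo cm [ -0.3   -0.16 -14.54] rot [-0.029  0.002  0.006] at [ 0.5123 -0.1435  0.1565] F [0.9 0.5 0.1] op 0.08 t 19.1
[ -7.4  36.5  96.6 -43.7  62.5  35.1]
```

View pics/w15.png

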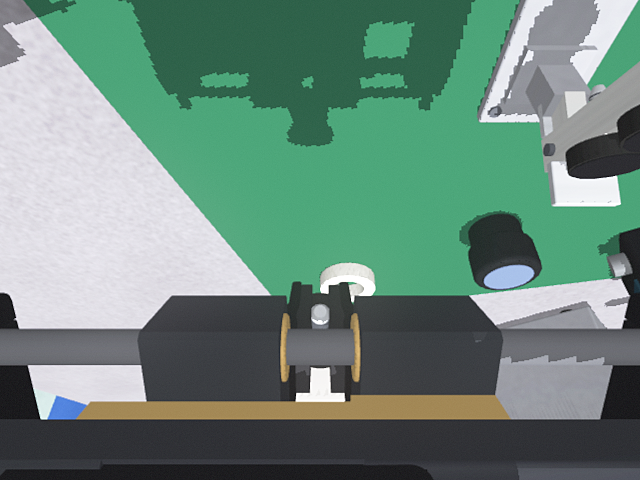

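The foot is held. The stud tip shows at (320,312), and the shadow at (310,130) shows the pad pointing away. I'll shift a bit further from the feeder and lower.

```bash
python3 -m handwheel '[{"hand":-1,"dx":-0.8,"dy":0,"dz":-2.5,"wx":-0.015,"wy":0,"wz":0},{"hand":-1,"dx":-0.8,"dy":0,"dz":-2.5,"wx":-0.014,"wy":0,"wz":0},{"hand":-1,"dx":-0.8,"dy":-0.1,"dz":-2.5,"wx":0,"wy":0,"wz":0},{"hand":-1,"dx":0,"dy":-0.1,"dz":-2.5,"wx":0,"wy":0,"wz":0},{"hand":-1,"dx":0,"dy":0,"dz":-2.5,"wx":0,"wy":0,"wz":0},{"hand":-1,"dx":0,"dy":0,"dz":-1,"wx":0,"wy":0,"wz":0},{"hand":-1,"dx":0,"dy":0,"dz":0,"wx":0,"wy":0,"wz":0},{"hand":-1,"dx":0,"dy":0,"dz":0,"wx":0,"wy":0,"wz":0}]'
python3 - <<'E'
from h import *
R=tool(74,-40); togo([.489,-.1451,.0111],R)
snap('scene','s16'); C,im,d=load('s16'); print(proj(C,[.48,-.15,.02]))
u,v=map(int,proj(C,[.49,-.14,.03])); cv2.imwrite('pics/s16c.png',cv2.resize(im[v-50:v+50,u-65:u+65],(780,600),interpolation=cv2.INTER_CUBIC)[:,:,::-1])
E
```

```text
time_s: 19.95
position: [0.4891, -0.1451, 0.022]
tcp_rot: [[0.215, 0.96, -0.178], [0.735, -0.279, -0.618], [-0.643, 0.002, -0.766]]
force: [0.7, -0.3, -0.3]
opening: 0.079
togo cm [-0.01  0.   -1.09] rot [0.001 0.002 0.004] at [ 0.4891 -0.1451  0.022 ] F [ 0.7 -0.3 -0.3] op 0.079 t 19.95
[269.60159977 231.61670881]
```

View pics/s16c.png

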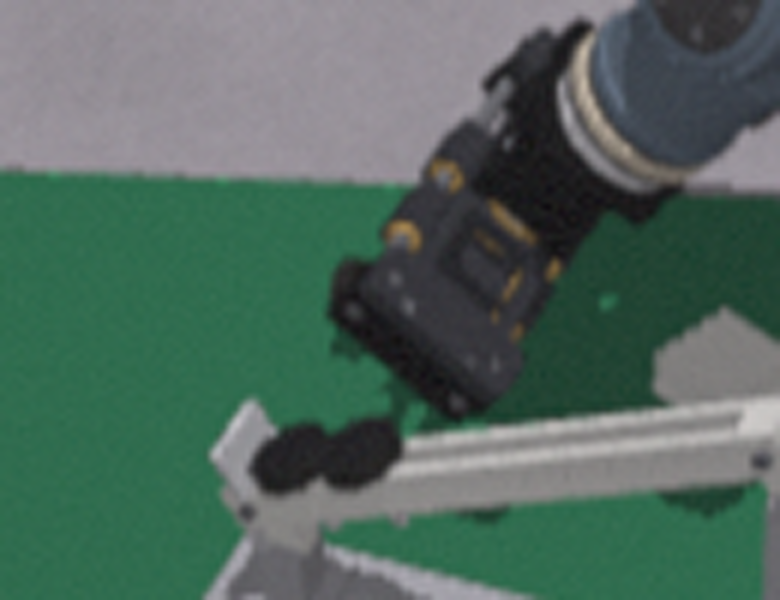

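The feeder and its two feet haven't been disturbed. I'll lower the last centimetre, watching the force, and release.

```bash
python3 -m handwheel '[{"hand":-1,"dx":0,"dy":0,"dz":-0.4,"wx":0,"wy":0,"wz":0},{"hand":-1,"dx":0,"dy":0,"dz":-0.4,"wx":0,"wy":0,"wz":0},{"hand":-1,"dx":0,"dy":0,"dz":0,"wx":0,"wy":0,"wz":0},{"hand":-1,"dx":0,"dy":0,"dz":0,"wx":0,"wy":0,"wz":0}]'
python3 -m handwheel '[{"hand":-1,"dx":0,"dy":0,"dz":-0.15,"wx":0,"wy":0,"wz":0},{"hand":-1,"dx":0,"dy":0,"dz":0,"wx":0,"wy":0,"wz":0}]'
```

```text
time_s: 20.4
position: [0.4886, -0.1453, 0.0134]
tcp_rot: [[0.215, 0.96, -0.179], [0.735, -0.28, -0.618], [-0.643, 0.001, -0.766]]
force: [0.9, -0.3, -0.5]
opening: 0.078
time_s: 20.6
position: [0.4887, -0.1453, 0.0123]
tcp_rot: [[0.215, 0.96, -0.179], [0.735, -0.28, -0.618], [-0.644, 0.001, -0.765]]
force: [-0.2, 3.0, 3.3]
opening: 0.081
```

The pad rim has touched down at about 3–4 N. I'll open and withdraw along the tool axis.

```bash
python3 -m handwheel '[{"hand":0,"dx":0,"dy":0,"dz":0,"wx":0,"wy":0,"wz":0},{"hand":0,"dx":0,"dy":0,"dz":0,"wx":0,"wy":0,"wz":0},{"hand":0,"dx":0,"dy":0,"dz":0,"wx":0,"wy":0,"wz":0},{"hand":0,"dx":0,"dy":0,"dz":0,"wx":0,"wy":0,"wz":0},{"hand":0.2,"dx":0.2,"dy":0.6,"dz":0.8,"wx":0,"wy":0,"wz":0},{"hand":0.2,"dx":0.3,"dy":1.2,"dz":1.5,"wx":0,"wy":0,"wz":0},{"hand":0.2,"dx":0.3,"dy":1.2,"dz":1.5,"wx":0,"wy":0,"wz":0},{"hand":0.2,"dx":0.3,"dy":1.2,"dz":1.5,"wx":0,"wy":0,"wz":0},{"hand":0.2,"dx":0,"dy":0,"dz":3,"wx":0,"wy":0,"wz":0},{"hand":0.2,"dx":0,"dy":0,"dz":3,"wx":0,"wy":0,"wz":0}]'
python3 - <<'E'
from h import *
snap('wrist','w17'); snap('top','t17')
C,im,d=load('t17'); u,v=map(int,proj(C,[.49,-.14,.02])); print(u,v); cv2.imwrite('pics/t17c.png',cv2.resize(im[v-75:v+75,u-100:u+100],(800,600),interpolation=cv2.INTER_CUBIC)[:,:,::-1])
E
```

```text
time_s: 21.6
position: [0.4994, -0.1023, 0.1258]
tcp_rot: [[0.213, 0.96, -0.179], [0.736, -0.279, -0.617], [-0.643, -0.0, -0.766]]
force: [0.0, -0.3, 0.1]
opening: 0.603
380 319
```

View pics/w17.png

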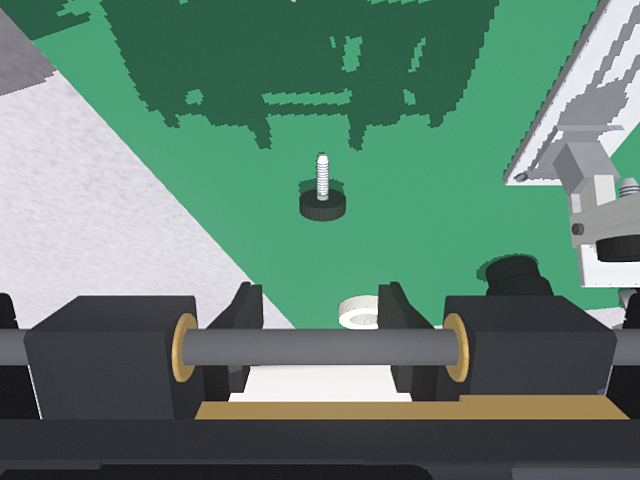

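View pics/t17c.png

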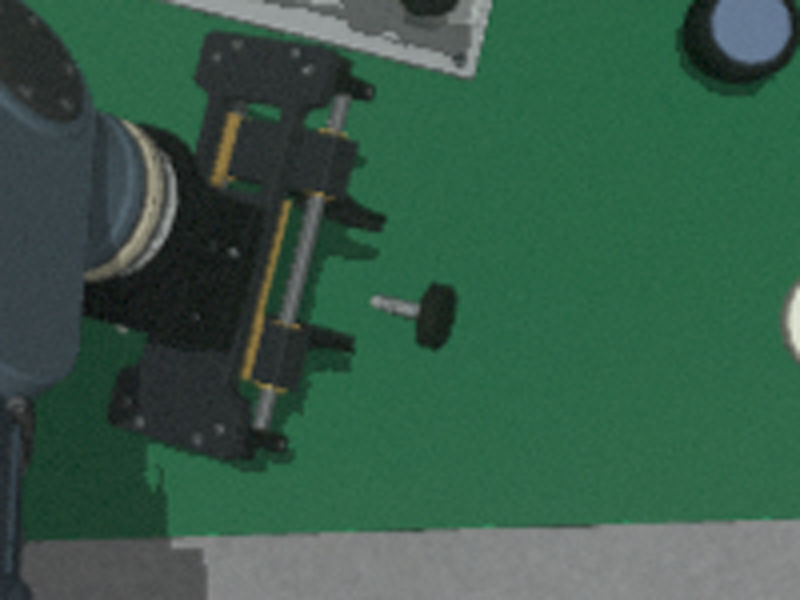

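The foot now lies on its side with the stud heading the way I wanted. In the top crop the pad is at (436,316) and the tip at (375,300); in the wrist view the pad is at (322,206) and the tip at (322,156). I'll measure it.

```bash
python3 - <<'E'
from h import *
T,im,d=load('t17'); f=lambda x,y:(280+x/4-.4,244+y/4-.4)
a=onz(T,*f(436,316),.0195); b=onz(T,*f(376,301),.0065)
C,iw,dw=load('w17')
m=((iw.max(2)<60)).astype(np.uint8); m[235:]=0; m[:185]=0
n,l,s,ce=cv2.connectedComponentsWithStats(m)
for i in range(1,n):
    if 300<s[i,4]<3000: print(s[i],ce[i])
a2=onz(C,322,206,.0195); b2=onz(C,322,156,.0065)
for p,q in((a,b),(a2,b2)): v=q-p; print(p.round(4),q.round(4),np.hypot(*v[:2]).round(4),np.degrees(np.arctan2(v[1],v[0])).round(1))
E
```

```text
[300 189  45  27 468] [322.0982906  199.51709402]
[ 0.4835 -0.1578  0.0195] [ 0.4927 -0.1271  0.0065] 0.032 73.4
[ 0.4831 -0.1631  0.0195] [ 0.4934 -0.127   0.0065] 0.0375 74.1
```

```bash
python3 - <<'E'
from h import *
p=np.array([.4835,-.160,.0195]); R=tool(74,25)
togo(p+R[:,2]*(.013-.08),R); togo(p+R[:,2]*(.013),R)
E
```

```text
togo cm [-2.61 -8.44 -4.84] rot [ 1.091 -0.307  0.008] at [ 0.5018 -0.1029  0.1286] F [ 0.6  0.2 -0.7] op 0.6 t 21.7
togo cm [ -1.67  -5.19 -12.09] rot [ 1.091 -0.307  0.008] at [ 0.5018 -0.1029  0.1286] F [ 0.6  0.2 -0.7] op 0.6 t 21.7
```

```bash
python3 -m handwheel '[{"hand":1,"dx":-0.3,"dy":-0.9,"dz":1,"wx":0.121,"wy":-0.034,"wz":0},{"hand":1,"dx":-0.3,"dy":-0.9,"dz":1,"wx":0.121,"wy":-0.034,"wz":0},{"hand":1,"dx":-0.3,"dy":-0.9,"dz":0,"wx":0.121,"wy":-0.034,"wz":0},{"hand":1,"dx":-0.3,"dy":-0.9,"dz":-1,"wx":0.121,"wy":-0.034,"wz":0},{"hand":1,"dx":-0.3,"dy":-0.9,"dz":-1,"wx":0.121,"wy":-0.034,"wz":0},{"hand":1,"dx":-0.3,"dy":-0.9,"dz":-1,"wx":0.121,"wy":-0.034,"wz":0},{"hand":1,"dx":-0.3,"dy":-1,"dz":-1,"wx":0.121,"wy":-0.034,"wz":0},{"hand":1,"dx":-0.3,"dy":-1,"dz":-1,"wx":0.121,"wy":-0.034,"wz":0},{"hand":1,"dx":-0.2,"dy":-1,"dz":-1,"wx":0.121,"wy":-0.034,"wz":0.008},{"hand":1,"dx":0,"dy":0,"dz":0,"wx":0,"wy":0,"wz":0}]'
python3 - <<'E'
from h import *
snap('wrist','w18')
p=np.array([.4835,-.160,.0195]); R=tool(74,25)
togo(p+R[:,2]*(.013),R);print(bot.read_state()['joint_positions'].round(1))
E
```

```text
time_s: 22.7
position: [0.473, -0.1917, 0.0823]
tcp_rot: [[0.253, 0.962, 0.107], [0.871, -0.274, 0.407], [0.42, -0.009, -0.907]]
force: [0.5, 0.2, 0.1]
opening: 1.003
togo cm [ 1.22  3.46 -7.55] rot [-0.    -0.011 -0.003] at [ 0.4728 -0.1893  0.0832] F [-0.7  0.3  0.1] op 1.001 t 22.75
[-47.3  38.5 101.7  25.1  56.5 -48.4]
```

View pics/w18.png

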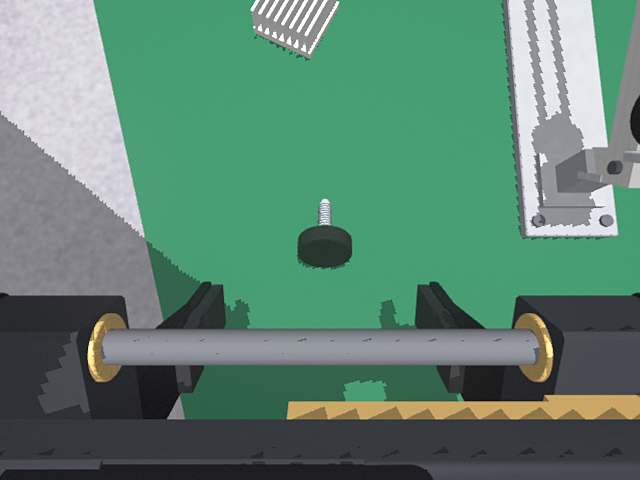

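The pad is at (325,246) and the tip at (325,201), straight ahead of the fingers. A quick recheck before going down.

```bash
python3 - <<'E'
from h import *
C,im,d=load('w18')
print(onz(C,325,247,.0195),onz(C,324.5,201.5,.0055))
E
python3 -m handwheel '[{"hand":1,"dx":0.3,"dy":0.8,"dz":-1.5,"wx":0,"wy":-0.01,"wz":0},{"hand":1,"dx":0.3,"dy":0.8,"dz":-1.5,"wx":0,"wy":0,"wz":0},{"hand":1,"dx":0.3,"dy":0.8,"dz":-1.5,"wx":0,"wy":0,"wz":0},{"hand":1,"dx":0.2,"dy":0.6,"dz":-1,"wx":0,"wy":0,"wz":0},{"hand":1,"dx":0,"dy":0,"dz":0,"wx":0,"wy":0,"wz":0},{"hand":1,"dx":0,"dy":0,"dz":0,"wx":0,"wy":0,"wz":0}]'
python3 - <<'E'
from h import *
p=np.array([.4835,-.160,.0195]); R=tool(74,25)
togo(p+R[:,2]*(.013),R)
E
```

```text
[ 0.48439222 -0.15975577  0.0195    ] [ 0.49321763 -0.12794569  0.0055    ]
time_s: 23.35
position: [0.4848, -0.1565, 0.0301]
tcp_rot: [[0.241, 0.964, 0.114], [0.874, -0.266, 0.406], [0.421, 0.002, -0.907]]
force: [-0.0, -1.0, 0.1]
opening: 0.998
togo cm [ 0.03  0.18 -2.24] rot [ 0.002  0.001 -0.01 ] at [ 0.4848 -0.1565  0.0301] F [-0.  -1.   0.1] op 0.998 t 23.35
```

```bash
python3 -m handwheel '[{"hand":1,"dx":0.05,"dy":0.1,"dz":-0.8,"wx":0,"wy":0,"wz":0},{"hand":1,"dx":0.05,"dy":0.1,"dz":-0.8,"wx":0,"wy":0,"wz":0},{"hand":1,"dx":0,"dy":0,"dz":-0.6,"wx":0,"wy":0,"wz":0},{"hand":1,"dx":0,"dy":0,"dz":0,"wx":0,"wy":0,"wz":0},{"hand":1,"dx":0,"dy":0,"dz":0,"wx":0,"wy":0,"wz":0}]'
python3 - <<'E'
from h import *
p=np.array([.484,-.160,.0195]); R=tool(74,25)
togo(p+R[:,2]*(.013),R); snap('wrist','w19')
E
```

```text
time_s: 23.85
position: [0.4854, -0.1553, 0.0075]
tcp_rot: [[0.242, 0.963, 0.114], [0.874, -0.268, 0.406], [0.422, 0.001, -0.907]]
force: [0.5, 0.2, 0.7]
opening: 0.997
togo cm [0.01 0.06 0.02] rot [ 0.001  0.001 -0.008] at [ 0.4854 -0.1553  0.0075] F [0.5 0.2 0.7] op 0.997 t 23.85
```

View pics/w19.png

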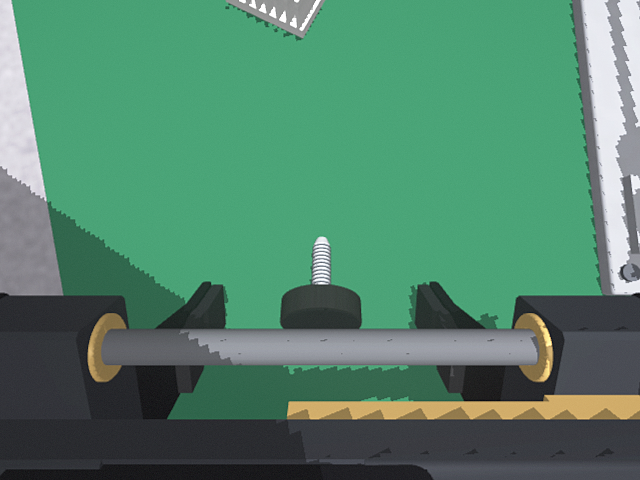

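The pad at (321,306) is centred and the stud at (321,262) is straight. I'll close and lift.

```bash
python3 -m handwheel '[{"hand":-1,"dx":0,"dy":0,"dz":0,"wx":0,"wy":0,"wz":0},{"hand":-1,"dx":0,"dy":0,"dz":0,"wx":0,"wy":0,"wz":0},{"hand":-1,"dx":0,"dy":0,"dz":0,"wx":0,"wy":0,"wz":0},{"hand":-1,"dx":0,"dy":0,"dz":0,"wx":0,"wy":0,"wz":0},{"hand":-1,"dx":0,"dy":0,"dz":0,"wx":0,"wy":0,"wz":0},{"hand":-1,"dx":0,"dy":0,"dz":0,"wx":0,"wy":0,"wz":0},{"hand":-1,"dx":0,"dy":0,"dz":0,"wx":0,"wy":0,"wz":0},{"hand":-1,"dx":0,"dy":0,"dz":1,"wx":0,"wy":0,"wz":0},{"hand":-1,"dx":0,"dy":0,"dz":2,"wx":0,"wy":0,"wz":0},{"hand":-1,"dx":0,"dy":0,"dz":3,"wx":0,"wy":0,"wz":0}]'
python3 -m handwheel '[{"hand":-1,"dx":0,"dy":0,"dz":4,"wx":0,"wy":0,"wz":0},{"hand":-1,"dx":0,"dy":0,"dz":4,"wx":-0.069,"wy":0.02,"wz":0},{"hand":-1,"dx":0,"dy":0,"dz":4,"wx":-0.069,"wy":0.02,"wz":0},{"hand":-1,"dx":0,"dy":0,"dz":4,"wx":-0.069,"wy":0.02,"wz":0},{"hand":-1,"dx":0,"dy":0,"dz":3,"wx":-0.069,"wy":0.02,"wz":0},{"hand":-1,"dx":1,"dy":0,"dz":0,"wx":-0.069,"wy":0.02,"wz":0},{"hand":-1,"dx":1,"dy":0,"dz":0,"wx":-0.069,"wy":0.02,"wz":0},{"hand":-1,"dx":1,"dy":0,"dz":0,"wx":-0.069,"wy":0.02,"wz":0},{"hand":-1,"dx":0,"dy":0,"dz":0,"wx":0,"wy":0,"wz":0}]'
python3 - <<'E'
from h import *
R=tool(74,-16)
snap('wrist','w20')
for h in (.0,.1): togo(tr(OT,PSI,0,.165,.0065)+[0,0,h]-R@OFF,R)
print(bot.read_state()['joint_positions'].round(1))
E
```

```text
time_s: 24.9
position: [0.4848, -0.1547, 0.0679]
tcp_rot: [[0.243, 0.963, 0.112], [0.873, -0.268, 0.408], [0.423, -0.001, -0.906]]
force: [-0.9, -0.3, -0.1]
opening: 0.372
time_s: 25.8
position: [0.5164, -0.1535, 0.2585]
tcp_rot: [[0.264, 0.964, -0.021], [0.962, -0.265, -0.064], [-0.068, -0.003, -0.998]]
force: [-0.6, -0.7, 0.0]
opening: 0.381
togo cm [ 17.34  12.4  -11.44] rot [-0.206  0.053 -0.01 ] at [ 0.5154 -0.154   0.2581] F [-0.4  0.5 -0.9] op 0.38 t 25.85
togo cm [17.34 12.4  -1.44] rot [-0.206  0.053 -0.01 ] at [ 0.5154 -0.154   0.2581] F [-0.4  0.5 -0.9] op 0.38 t 25.85
[-26.3  21.2  92.   -4.1  66.3  -9.3]
```

View pics/w20.png

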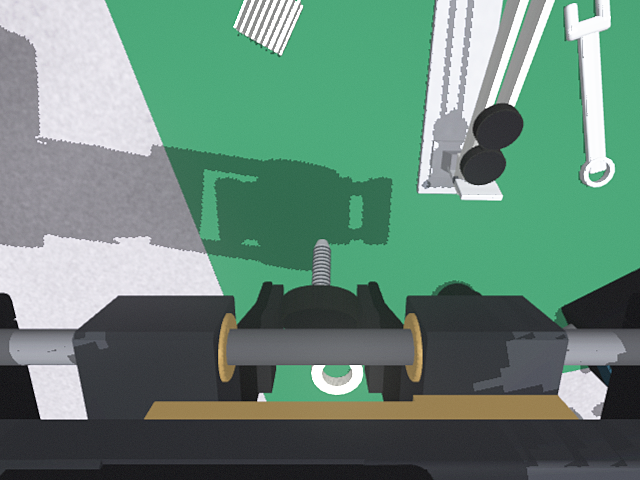

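The foot is held at an opening of 0.38, with the stud straight at (321,240). The two pads by the stop, at (483,165) and (498,126), are touching and flat. I'll go over the loading place.

```bash
python3 -m handwheel '[{"hand":-1,"dx":2.2,"dy":1.55,"dz":0,"wx":-0.069,"wy":0.018,"wz":-0.003},{"hand":-1,"dx":2.2,"dy":1.55,"dz":0,"wx":-0.069,"wy":0.018,"wz":-0.003},{"hand":-1,"dx":2.2,"dy":1.55,"dz":0,"wx":-0.068,"wy":0.017,"wz":-0.004},{"hand":-1,"dx":2.2,"dy":1.55,"dz":0,"wx":0,"wy":0,"wz":0},{"hand":-1,"dx":2.2,"dy":1.55,"dz":0,"wx":0,"wy":0,"wz":0},{"hand":-1,"dx":2.2,"dy":1.55,"dz":0,"wx":0,"wy":0,"wz":0},{"hand":-1,"dx":2.2,"dy":1.55,"dz":0,"wx":0,"wy":0,"wz":0},{"hand":-1,"dx":2.0,"dy":1.55,"dz":-2,"wx":0,"wy":0,"wz":0},{"hand":-1,"dx":0,"dy":0,"dz":-2,"wx":0,"wy":0,"wz":0},{"hand":-1,"dx":0,"dy":0,"dz":-2,"wx":0,"wy":0,"wz":0}]'
python3 -m handwheel '[{"hand":-1,"dx":0,"dy":0,"dz":0,"wx":0,"wy":0,"wz":0},{"hand":-1,"dx":0,"dy":0,"dz":0,"wx":0,"wy":0,"wz":0}]'
python3 - <<'E'
from h import *
R=tool(74,-16)
C,im,d=snap('wrist','w21')
togo(tr(OT,PSI,0,.165,.0065)-R@OFF,R)
cv2.imwrite('pics/w21c.png',cv2.resize(im[100:325,220:420],(533,600),interpolation=cv2.INTER_CUBIC)[:,:,::-1])
P=cloud(C,d)
O=tr(OT,PSI,0,0,0); ex=tr(OT,PSI,1,0,0)-O; ey=tr(OT,PSI,0,1,0)-O; ez=np.cross(ex,ey)
T=lambda p:np.array([(p-O)@ex,(p-O)@ey,(p-O)@ez])*1000
for v in range(240,286,8):
    row=d[v,300:345]; zmin=row[row>0].min(); k=np.where((row>0)&(row<zmin+.008))[0]+300
    print('stud',v,k.min(),k.max(),T(P[v,k].mean(0)).round(1))
E
```

```text
time_s: 26.85
position: [0.689, -0.0318, 0.1966]
tcp_rot: [[0.268, 0.96, -0.078], [0.923, -0.279, -0.265], [-0.276, -0.001, -0.961]]
force: [0.6, 0.8, -0.1]
opening: 0.375
time_s: 27.05
position: [0.6888, -0.0323, 0.1976]
tcp_rot: [[0.268, 0.96, -0.078], [0.923, -0.279, -0.265], [-0.276, -0.001, -0.961]]
force: [0.4, -0.7, 0.5]
opening: 0.376
togo cm [-0.08  0.23 -5.5 ] rot [0.001 0.002 0.004] at [ 0.6896 -0.0323  0.1987] F [-0.5 -0.3  0.3] op 0.377 t 27.1
stud 240 317 326 [  0.6 182.5  18.1]
stud 248 313 329 [  0.4 183.4  23.2]
stud 256 312 330 [  0.4 183.5  27.7]
stud 264 312 329 [1.000e-01 1.837e+02 3.210e+01]
stud 272 312 329 [1.000e-01 1.835e+02 3.610e+01]
stud 280 312 329 [1.000e-01 1.837e+02 4.030e+01]
```

View pics/w21c.png

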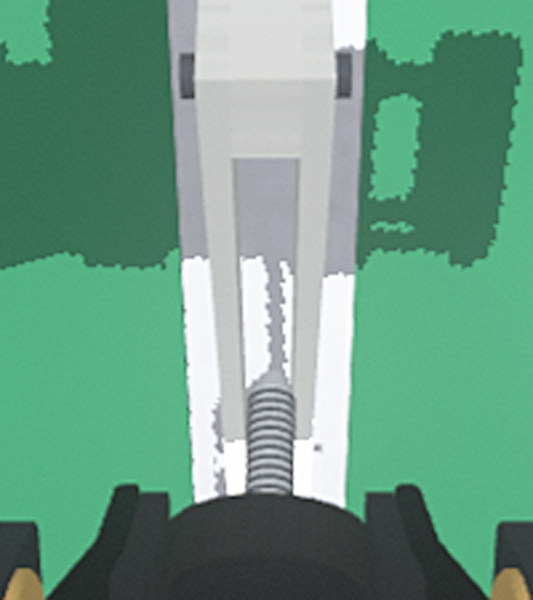

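The stud (x = +0.3 mm) is centred over the slot at crop (270,380). I'll go down.

```bash
python3 -m handwheel '[{"hand":-1,"dx":0.05,"dy":0.2,"dz":-1,"wx":0,"wy":0,"wz":0},{"hand":-1,"dx":0,"dy":0,"dz":-1,"wx":0,"wy":0,"wz":0},{"hand":-1,"dx":0,"dy":0,"dz":-1,"wx":0,"wy":0,"wz":0},{"hand":-1,"dx":0,"dy":0,"dz":-0.6,"wx":0,"wy":0,"wz":0},{"hand":-1,"dx":0,"dy":0,"dz":0,"wx":0,"wy":0,"wz":0},{"hand":-1,"dx":0,"dy":0,"dz":0,"wx":0,"wy":0,"wz":0}]'
python3 - <<'E'
from h import *
R=tool(74,-16)
C,im,d=snap('wrist','w22')
togo(tr(OT,PSI,0,.165,.0065)-R@OFF,R)
cv2.imwrite('pics/w22c.png',cv2.resize(im[100:325,220:420],(533,600),interpolation=cv2.INTER_CUBIC)[:,:,::-1])
E
```

```text
time_s: 27.7
position: [0.69, -0.0292, 0.1615]
tcp_rot: [[0.267, 0.961, -0.076], [0.923, -0.278, -0.266], [-0.277, 0.001, -0.961]]
force: [0.5, 0.2, 0.6]
opening: 0.376
togo cm [-0.15 -0.07 -1.82] rot [0.001 0.001 0.002] at [ 0.6903 -0.0293  0.1619] F [-1.1  0.8 -0. ] op 0.381 t 27.75
```

View pics/w22c.png

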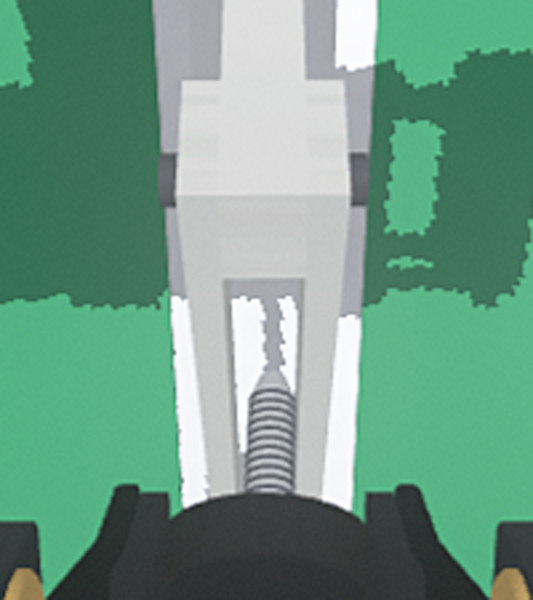

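```bash
python3 -m handwheel '[{"hand":-1,"dx":-0.04,"dy":0,"dz":-0.6,"wx":0,"wy":0,"wz":0},{"hand":-1,"dx":0,"dy":0,"dz":-0.6,"wx":0,"wy":0,"wz":0},{"hand":-1,"dx":0,"dy":0,"dz":-0.5,"wx":0,"wy":0,"wz":0},{"hand":-1,"dx":0,"dy":0,"dz":0,"wx":0,"wy":0,"wz":0},{"hand":-1,"dx":0,"dy":0,"dz":0,"wx":0,"wy":0,"wz":0}]'
python3 - <<'E'
from h import *
R=tool(74,-16)
C,im,d=snap('wrist','w23')
togo(tr(OT,PSI,0,.165,.0065)-R@OFF,R)
cv2.imwrite('pics/w23c.png',cv2.resize(im[100:325,220:420],(533,600),interpolation=cv2.INTER_CUBIC)[:,:,::-1])
E
```

```text
time_s: 28.25
position: [0.6897, -0.0302, 0.1452]
tcp_rot: [[0.268, 0.961, -0.076], [0.923, -0.278, -0.267], [-0.278, 0.002, -0.961]]
force: [-0.7, -2.7, 3.6]
opening: 0.377
togo cm [-0.09  0.02 -0.15] rot [0.003 0.001 0.003] at [ 0.6898 -0.0301  0.1452] F [-0.2 -1.8  2.9] op 0.375 t 28.3
```

View pics/w23c.png

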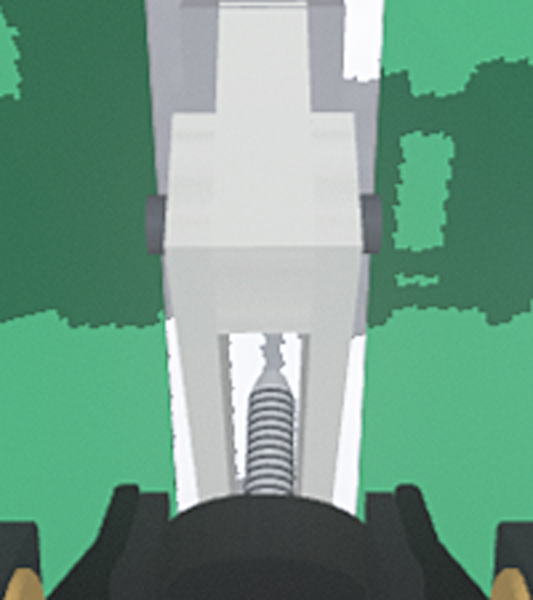

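The pad has met the bars; the force of about 3.5 N is along the track's normal. The stud is inside the slot, so I'll release.

```bash
python3 -m handwheel '[{"hand":1,"dx":0,"dy":0,"dz":0,"wx":0,"wy":0,"wz":0},{"hand":1,"dx":0,"dy":0,"dz":0,"wx":0,"wy":0,"wz":0},{"hand":1,"dx":0,"dy":0,"dz":0,"wx":0,"wy":0,"wz":0},{"hand":1,"dx":0,"dy":0,"dz":0,"wx":0,"wy":0,"wz":0},{"hand":1,"dx":0,"dy":0,"dz":0,"wx":0,"wy":0,"wz":0},{"hand":1,"dx":0,"dy":0,"dz":0,"wx":0,"wy":0,"wz":0},{"hand":1,"dx":0,"dy":0,"dz":0,"wx":0,"wy":0,"wz":0},{"hand":1,"dx":0,"dy":0,"dz":0,"wx":0,"wy":0,"wz":0}]'
python3 -m handwheel '[{"hand":1,"dx":0,"dy":0,"dz":1,"wx":0,"wy":0,"wz":0},{"hand":1,"dx":0,"dy":0,"dz":2,"wx":0,"wy":0,"wz":0},{"hand":1,"dx":0,"dy":0,"dz":3,"wx":0,"wy":0,"wz":0},{"hand":1,"dx":0,"dy":0,"dz":4,"wx":0,"wy":0,"wz":0},{"hand":1,"dx":-2,"dy":0,"dz":3,"wx":0,"wy":0,"wz":0},{"hand":1,"dx":-4,"dy":0,"dz":0,"wx":0,"wy":0,"wz":0},{"hand":1,"dx":-4,"dy":0,"dz":0,"wx":0,"wy":0,"wz":0},{"hand":1,"dx":-4,"dy":0,"dz":0,"wx":0,"wy":0,"wz":0},{"hand":1,"dx":-4,"dy":0,"dz":0,"wx":0,"wy":0,"wz":0},{"hand":1,"dx":0,"dy":0,"dz":0,"wx":0,"wy":0,"wz":0}]'
python3 - <<'E'
from h import *
snap('wrist','w24'); snap('top','t24'); snap('scene','s24')
a=load('s24')[1][225:310,230:355]; b=load('top0' if 0 else 't24')[1][190:275,275:415]
cv2.imwrite('pics/s24c.png',np.vstack([cv2.resize(a,(441,300),interpolation=cv2.INTER_CUBIC),cv2.resize(b,(441,300),interpolation=cv2.INTER_CUBIC)])[:,:,::-1])
E
```

```text
time_s: 29.1
position: [0.6897, -0.0293, 0.1448]
tcp_rot: [[0.268, 0.961, -0.076], [0.923, -0.278, -0.266], [-0.276, 0.001, -0.961]]
force: [0.1, 0.4, -0.1]
opening: 0.973
time_s: 30.1
position: [0.5027, -0.0284, 0.2749]
tcp_rot: [[0.266, 0.96, -0.083], [0.923, -0.279, -0.265], [-0.278, -0.006, -0.961]]
force: [-0.1, 1.6, -0.8]
opening: 1.002
```

View pics/s24c.png

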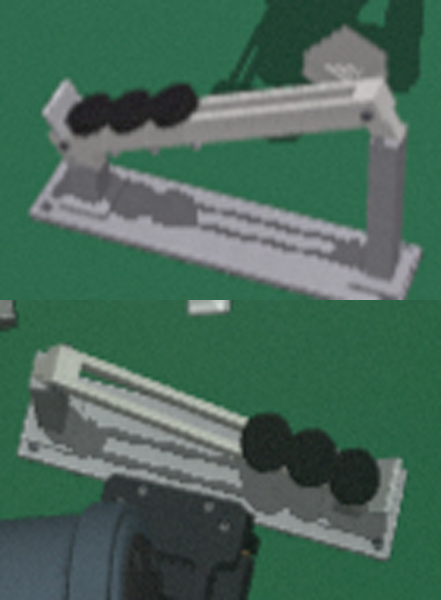

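View pics/w24.png

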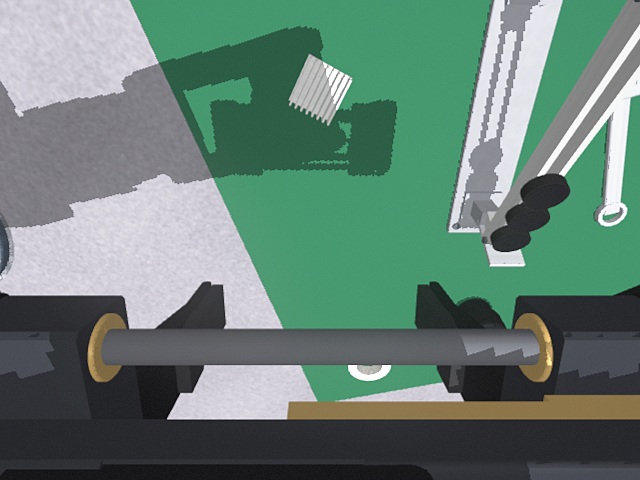

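View pics/t24.png

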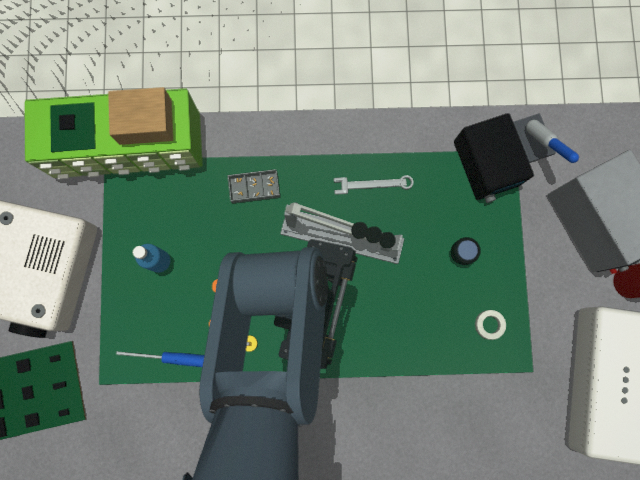

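All three pads are in a row against the stop: scene crop (92,115), (132,110), (173,105), and all bystanders visible in the top view sit where they were. One numeric check of spacing, height and flatness before handing in.

```bash
python3 - <<'E'
from h import *
O=tr(OT,PSI,0,0,0); ex=tr(OT,PSI,1,0,0)-O; ey=tr(OT,PSI,0,1,0)-O; ez=np.cross(ex,ey)
for f in('t24','s24','w24'):
    C,im,d=load(f); P=cloud(C,d); q=P-O; X=np.stack([q@ex,q@ey,q@ez],-1)*1000
    m=(im.max(2)<60)&(d>0)&(abs(X[...,0])<24)&(X[...,2]>4)&(X[...,2]<18)
    y=X[...,1][m]; print(f,m.sum(),'s range',np.percentile(y,[1,99]).round(1))
    for a in (17,51,85):
        k=m&(abs(X[...,1]-a)<13); A=X[k]; 
        if len(A)>20:
            c=np.linalg.lstsq(np.c_[A[:,:2],np.ones(len(A))],A[:,2],rcond=None)[0]; print(a,len(A),'z',np.median(A[:,2]).round(1),'tilt deg',np.degrees(np.arctan(c[:2])).round(1),'x',A[:,0].mean().round(1))
a=load('top0')[1].astype(int); b=load('t24')[1].astype(int)
dd=(abs(a-b).max(2)>60)
for n,(u,v) in dict(tape=(490,324),lens=(465,251),bottle=(148,258),tray=(254,186),wrench=(373,185),driver=(180,358),yellow=(249,343)).items(): print(n,dd[v-15:v+15,u-15:u+15].sum())
E
```

```text
t24 602 s range [-158.1  102.7]
17 152 z 9.8 tilt deg [ 1.  -0.3] x -1.4
51 158 z 9.5 tilt deg [-0.3  0. ] x -0.3
85 163 z 9.9 tilt deg [0.9 1. ] x -1.4
s24 310 s range [  8. 104.]
17 72 z 12.0 tilt deg [-9.  -3.4] x 5.0
51 79 z 12.0 tilt deg [-7.5 -0.7] x 6.4
85 82 z 12.4 tilt deg [-7.3 -4.9] x 4.9
w24 2830 s range [-148.1  102.5]
17 545 z 11.1 tilt deg [ 4.2 -3.2] x -3.1
51 699 z 11.1 tilt deg [ 4.4 -3. ] x -1.9
85 887 z 11.1 tilt deg [ 4.3 -2.1] x -2.8
tape 0
lens 0
bottle 0
tray 0
wrench 0
driver 0
yellow 76
```

```bash
python3 -c "
from rig import hand_in
print(hand_in())"
```

```text
the job is handed in; nothing more can be done
None
```

Both loose feet are in the track, and all three are lined up against the stop. I handed the job in at about 30 s on the robot's clock.

**What I did:**
- **Lying foot:** I gripped it by the pad rim, lowered its stud into the slot and let go. It ran down against the foot already there.
- **Upside-down foot:** I gripped it by the stud, tipped it onto its side on a clear patch of mat, picked it up again by the pad rim and loaded it the same way.

**Last checks:**
- **Position:** the pads are in a row at about 17, 51 and 85 mm from the stop. The row's upper end measured 102.5–104 mm against an expected 102.
- **Seating:** in the top view the pad tops are 9.5–9.9 mm over the bars (expected 10) and tilted by 1° or less.
- **Views that disagreed:** the scene and wrist cameras read about 1–2 mm higher and tilted by several degrees. They did so nearly equally for all three feet, including the one I never touched, so I put this down to calibration or viewing angle.
- **Bystanders:** the tape, lens, bottle, tray, wrench and screwdriver showed no change in the top view. The yellow look-alike's patch did change there, probably from the arm standing beside it; its disc was still at the same pixels.
- **Not rechecked:** the arm hid most of the orange look-alikes in the last top view, and I did not compare the heat sink numerically, though it looked undisturbed in the pictures.

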